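# Cash-up: post the takings cassettes into the drop box

### The arm

A 7-joint arm with a two-finger parallel gripper is mounted at the origin on the work surface. World frame = base frame: x ahead of the robot, y to its left, z up, the work surface at z = 0. Lengths are in m, angles in rad, forces in N, time in s.
With the tool pointing down it reaches from about 0.425 to 0.925 m from the base axis. Payload 6.8 kg.
Tool frame: the origin (TCP) lies on the centre line of the jaws, within the pads' length; the fingertips stand 19 mm ahead of it and the grasp point (between the pads) is the TCP; z points along the fingers, y is the line along which they close (so a half turn about z gives the same grasp; the last joint's range is limited). The gripper opens to 85 mm and grips with 20 to 120 N. Pads are 22 mm wide; open, the fingers measure 114 mm over their backs; the gripper's body (76 mm by 85 mm) begins 54 mm behind the grasp point. The pads swing forward as they close: fully open they stand 13 mm farther back than shut.
Start: joints at [-1.367, 0.477, 0.022, 1.555, -0.011, 1.109, -0.083], TCP at [0.207, 0.642, 0.25] pointing down, gripper open.
Joint ranges: [-2.96, 2.96], [-0.34, 2.1], [-1.41, 1.46], [0.24, 2.44], [-1.37, 4.51], [0.17, 1.92], [-2.96, 2.96]. Speed limits (rad/s): [2.39, 2.39, 3.14, 3.14, 3.14, 3.14, 3.14].

### API

Orientations are given as a rotation vector (axis times angle).
In Python, from bench import r gives the robot as it stands. The module is installed in compiled form; this text tells all that it offers.
- The arm moves only by the tool arm_command, never from a script. Its argument "rows" is a list of rows, each an object of numbers: "fingers": the opening, from -1 (shut) to 1 (fully open); "x", "y", "z": the shift along the tool's x, y, z in m; "ax", "ay", "az": the turn, a rotation vector about the tool's x, y, z in degrees. In form: [{"fingers": .., "x": .., "y": .., "z": .., "ax": .., "ay": .., "az": ..}, ...]. A call has 1 to 10 rows; each row shifts and turns the commanded pose from where the row before left it, along the tool's axes as they then stand; what a row does not reach is not made up. A row lasts 1/12 s, in which the tool goes at most 41.7 mm and 7.16 degrees, less where a joint would pass 70% of its speed; a pose out of reach is approached as far as the arm can. A call is refused whole if a number of a shift passes 0.0417 or a number of a turn 7.16, either way. A call with a gripper value outside its range is refused whole. The fingers move at their own pace and stop on an object; "grip_force" is the grip in N (left out, the last holds). Time passes only in rows, so rows that do not move let the fingers close. It gives the time, the measured TCP pose, the force, the opening and the grip force at its end, in the units of the state.
- r.get_obs(): the state, without advancing time (a new reading comes with each control period).
- r.grab_frame(name): name is "side" or "top"; returns a dict with "frame" (480x640x3 uint8, red, green, blue), "depth" (480x640 float32, m along the optical axis (not along the pixel's ray), 0 where there is no reading), "K" (3x3 intrinsics, pixels), "world_from_camera" (4x4, takes a point from camera to world coordinates). Camera axes: x right, y down, z forward; pixel columns grow to the right and rows downward; lengths in m; the calibration is good to about 2 mm. A picture is of the moment at which its call begins.
- r.hand_in(): hands the job in; it is judged then, once.
The state is a dict: "clock": time; "joints": joint angles; "qvel": joint speeds; "tau": joint torques, N m; "tcp_pos": TCP position; "orientation": TCP orientation; "contact_force": force on the tool from outside, world axes, zero at the start; "moment": the same for the moment, N m; "grip_width": finger opening in m; "gripper_force": force on a finger pad.
Only numpy, scipy, OpenCV 4.12 (cv2) and the standard library are available. Lean on these libraries where they do the work, as an engineer would, in place of code of your own. Each camera call takes 0.05 s, during which the arm holds its last target. There are 200 camera calls.

### The job

Lift the two trays off the black crate and set them aside on the rubber mat, then post every green cash cassette from the crate past the sprung flap into the drop box; the red one stays upright in the crate. Put the trays back squarely on the crate in the order they had (grey, then blue on top), with the flap left to spring shut. Do not tip the trays, leave the crate where it stands, and leave the other things on the desk alone.

Things in the scene. Friction and masses are not known exactly. Their poses are not given: they have to be found in the camera images.
- crate: Black open plastic crate, 180 (x) x 190 (y) x 104 mm high, walls and floor 5 mm, 1.2 kg, loose. Origin: centre of its underside; z up. In it stand 1 red and 2 or 3 green cassettes, upright, at x +-35, y +-43 mm, any colour in any place, their x along the crate's x. At the start the grey tray rests on its rim and the blue tray on the grey one.
- tray_grey_center (a point): Centre (half-way up) of the grey tray, 180 (x) x 190 (y) x 45 mm high, open, flat below, floor 5 mm, about 0.4 kg, fixed coin rolls at its y ends. A 12 mm thick grip wall along y through its middle is flush with the rim: grip it there from above, fingers closing along x, tips down to 38 mm below the rim. Clear within 45 mm in y of the middle. z up.
- tray_blue_center (a point): Centre (half-way up) of the blue plastic tray on top of the stack: the same size, mass and grip wall as the grey one, with three fixed white paper rolls at its y ends. z up.
- green1_center (a point): Centre (half-way up) of a green plastic cash cassette, 94 mm high, about 0.45 kg: a body 40 (x) x 70 (y) x 60 mm high, on it along y a grip rib 14 mm thick (x), 60 mm long and 34 mm high. Grip the rib from above with the fingers closing along x; the rib's top is 47 mm above this point, the body's top 13 mm above it, the foot 47 mm below. To be posted. May be absent.
- green2_center (a point): Centre (half-way up) of a green plastic cash cassette, 94 mm high, about 0.45 kg: a body 40 (x) x 70 (y) x 60 mm high, on it along y a grip rib 14 mm thick (x), 60 mm long and 34 mm high. Grip the rib from above with the fingers closing along x; the rib's top is 47 mm above this point, the body's top 13 mm above it, the foot 47 mm below. To be posted. May be absent.
- green3_center (a point): Centre (half-way up) of a green plastic cash cassette, 94 mm high, about 0.45 kg: a body 40 (x) x 70 (y) x 60 mm high, on it along y a grip rib 14 mm thick (x), 60 mm long and 34 mm high. Grip the rib from above with the fingers closing along x; the rib's top is 47 mm above this point, the body's top 13 mm above it, the foot 47 mm below. To be posted. May be absent.
- red_center (a point): Centre (half-way up) of a red plastic cash cassette, 94 mm high, about 0.45 kg: a body 40 (x) x 70 (y) x 60 mm high, on it along y a grip rib 14 mm thick (x), 60 mm long and 34 mm high. Grip the rib from above with the fingers closing along x; the rib's top is 47 mm above this point, the body's top 13 mm above it, the foot 47 mm below. To be left in the crate.
- mat: Black rubber mat fixed to the desk, 420 (x) x 220 (y) x 3 mm, room for the two trays side by side along its x. Origin: centre of its underside. It lies on one side of the crate, the drop box on the other.
- dropbox: Grey and yellow steel drop box fixed to the desk, 150 mm wide (y), 200 mm high, reaching from x -40 to x +270 mm of its origin, which lies on the desk straight under the middle of the mouth. Inside, a slippery slide under the mouth sends what is let go of away to +x.
- mouth (a point): Middle of the drop box's mouth, level with its flat top 200 mm above the desk; axes as the box. The mouth measures 68 (x) x 92 mm (y), so that a cassette goes in upright with its x along the box's x. A flap, hinged along the mouth's +x edge, closes it; above the top nothing stands in the way.
- flap (a joint): Angle of the sprung steel flap (65 mm long): 0 = shut and level, grows as it is pushed down into the box, to 1.5 rad. Light spring: about 0.4 N at the free edge to start, 1.5 N against a cassette's side once past it, so a cassette let go of with its body inside the mouth drops by its own weight. The flap swings shut by itself.
- stamp: Black hand stamp, 42 mm across, 72 mm high. Origin: under its centre. Bystander.
- tumbler: Amber tumbler, 72 mm across, 100 mm high. Origin: under its centre. Bystander.
- stapler: Blue stapler, 130 x 34 x 44 mm. Origin: under its centre. Bystander.
- calculator: Black desk calculator, 170 x 120 x 25 mm. Origin: under its centre. Bystander.
- mouse: Black computer mouse, 100 x 60 x 32 mm. Origin: under its centre. Bystander.

How it is judged:
On the way, in this order (a step that is already met when the one before it is completed fails the run):
1. both trays stand on the mat (x of tray_grey_center in the frame of mat between -0.18 and 0.18 m and y of tray_grey_center in the frame of mat between -0.08 and 0.08 m and height (world z) of each of tray_grey_center, tray_blue_center below 0.09 m and angle between each of tray_grey_center, tray_blue_center's own z axis and vertical below 0.1 rad and x of tray_blue_center in the frame of mat between -0.18 and 0.18 m and y of tray_blue_center in the frame of mat between -0.08 and 0.08 m), for 0.2 s.
2. every green cassette is inside the drop box (x of green1_center in the frame of dropbox between -0.04 and 0.27 m and y of green1_center in the frame of dropbox between -0.075 and 0.075 m and z of each of green1_center, green2_center, green3_center in the frame of dropbox below 0.15 m and x of green2_center in the frame of dropbox between -0.04 and 0.27 m and y of green2_center in the frame of dropbox between -0.075 and 0.075 m and x of green3_center in the frame of dropbox between -0.04 and 0.27 m and y of green3_center in the frame of dropbox between -0.075 and 0.075 m), for 0.2 s.
At the end, for the whole second after the job is handed in: Green cassettes all in the drop box, flap shut (under 0.12 rad); red one upright in the crate; grey tray on the crate, blue tray on the grey, level, at rest, each within 15 mm and 0.12 rad of the crate's middle and direction; crate within 50 mm of its start (all of step 2 and horizontal distance between each of tray_grey_center, tray_blue_center and crate below 0.015 m and angle between the x axis of each of tray_grey_center, tray_blue_center and the x axis of crate, either way round below 0.12 rad and angle between each of tray_grey_center, tray_blue_center's own z axis and vertical below 0.06 rad and z of tray_grey_center in the frame of crate between 0.1185 and 0.1345 m and z of tray_blue_center in the frame of crate between 0.1635 and 0.1795 m and x of red_center in the frame of crate between -0.085 and 0.085 m and y of red_center in the frame of crate between -0.09 and 0.09 m and z of red_center in the frame of crate below 0.07 m and angle between red_center's own z axis and vertical below 0.25 rad and distance of crate from where it was at the start of the episode below 0.05 m and value of joint flap below 0.12 rad and linear speed of each of tray_grey, tray_blue below 0.02 m/s); the robot touches nothing.
It fails at once if a tray is tipped (over 0.6 rad) (angle between any of tray_grey_center, tray_blue_center's own z axis and vertical above 0.6 rad).
It fails at once if the red cassette is taken out of the crate (z of red_center in the frame of crate above 0.13 m).
It fails at once if another thing on the desk is displaced by more than 40 mm (distance of any of stamp, tumbler, stapler, calculator, mouse from where it was at the start of the episode above 0.04 m).
Of green1, green2, green3 only 2 to 3 are there at a start; the rules pass over those that are not, and their reading is None.
At some moment in a run one of tray_grey, tray_blue may be knocked a few centimetres aside while the robot is not near it.
It also fails if it takes over 210 s, if anything falls off the work surface, if the arm or the gripper's body presses on something with over 40 N, if the wrist force passes 120 N, or if a joint passes its speed limit or range.

## Working session

There is one attempt and no reset: what is moved stays moved. The work goes in short steps, Python scripts to look and compute and a tool call to move; the robot and the scene stay as the last step left them, time stands still between calls to the robot, and variables do not carry over. Pictures are saved under pics/ and viewed, at most 14 in all, crops included, and the job is handed in when it is done.

Besides the shell and the picture viewer there is one more tool, called after "Call:" as a command line: name --argument value ..., lists and objects as JSON in quotes. arm_command: Moves the arm, as the interface text tells. Its arguments: {"type":"object","properties":{"rows":{"type":"array"},"grip_force":{"type":"number"}},"required":["rows"]}

```bash
mkdir -p pics; cat > h.py <<'E'
import numpy as np, cv2
from bench import r
from scipy.spatial.transform import Rotation as R
def grab(n,save=None):
    f=r.grab_frame(n)
    if save: cv2.imwrite('pics/'+save+'.png',f['frame'][:,:,::-1])
    return f
def cloud(f):
    d=f['depth'];K=f['K'];v,u=np.mgrid[0:480,0:640]
    p=np.stack([(u-K[0,2])/K[0,0]*d,(v-K[1,2])/K[1,1]*d,d,np.ones_like(d)],-1)
    P=(p@f['world_from_camera'].T)[...,:3]; P[d==0]=np.nan
    return P
def st():
    o=r.get_obs(); M=R.from_rotvec(o['orientation']).as_matrix()
    print('t',round(o['clock'],2),'tcp',np.round(o['tcp_pos'],4),'\nM',np.round(M,3).tolist(),'w',round(o['grip_width'],4),'F',np.round(o['contact_force'],1))
    return o,M
E
python3 - <<'E'
from h import *
st()
for n in('top','side'):
    f=grab(n,n+'0');np.savez(n+'0.npz',P=cloud(f),f=f['frame'])
    print(n,f['K'].round(1).tolist(),f['world_from_camera'].round(3).tolist())
E
```

```text
t 0.0 tcp [0.2069 0.6419 0.2493] 
M [[-0.952, 0.307, -0.0], [0.307, 0.952, -0.002], [-0.0, -0.002, -1.0]] w 0.0852 F [-0.1 -0.4 -0.3]
top [[509.0, 0.0, 323.7], [0.0, 509.0, 238.4], [0.0, 0.0, 1.0]] [[-0.047, -0.976, 0.212, 0.331], [-0.999, 0.046, -0.013, 0.012], [0.003, -0.212, -0.977, 1.521], [0.0, 0.0, 0.0, 1.0]]
side [[495.7, 0.0, 318.5], [0.0, 495.7, 245.7], [0.0, 0.0, 1.0]] [[0.992, -0.066, 0.109, 0.471], [-0.127, -0.611, 0.781, -1.07], [0.015, -0.789, -0.615, 0.982], [0.0, 0.0, 0.0, 1.0]]
```

View pics/top0.png

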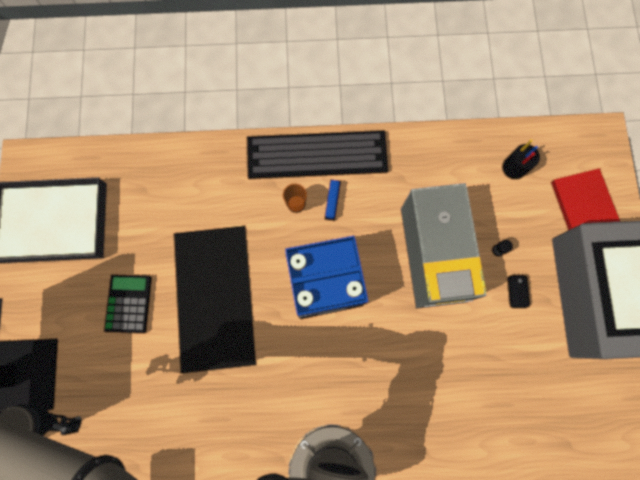

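View pics/side0.png

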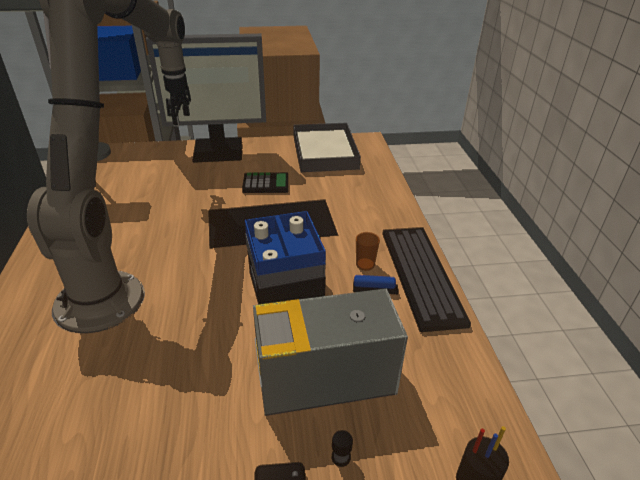

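The top view shows the blue tray centred near (327,277), the mat at (215,300), the drop box at (447,245) with its flap at (455,283), and the tumbler and stapler behind the crate at about (295,197) and (332,200). The side view agrees with this. Next I measure the poses.

```bash
cat >> h.py <<'E'
def rect(P,mask):
    m=(mask&np.isfinite(P[...,2])).astype(np.uint8)
    n,l,s,c=cv2.connectedComponentsWithStats(m)
    i=1+np.argmax(s[1:,4]); p=P[l==i][:,:2]
    (cx,cy),(w,h),a=cv2.minAreaRect((p*1000).astype(np.float32))
    if w<0: pass
    a=(a+45)%90-45   # rotation nearest axis
    return round(cx/1000,4),round(cy/1000,4),round(w),round(h),round(a,2),s[i,4],c[i].round(0)
E
python3 - <<'E'
from h import *
for n in('top','side'):
    D=np.load(n+'0.npz');P=D['P'];f=D['f'];hsv=cv2.cvtColor(f,cv2.COLOR_RGB2HSV);z=P[...,2];x=P[...,0];y=P[...,1]
    H,S,V=hsv[...,0],hsv[...,1],hsv[...,2]
    ws=(x>.2)&(x<.95)&(abs(y)<.55)
    blue=(H>100)&(H<130)&(S>120)
    print(n,'blue rim',rect(P,ws&blue&(abs(z-.194)<.008)))
    print('boxtop',rect(P,ws&(abs(z-.2)<.008)&(y<-.1)))
    print('yellow',rect(P,ws&(H>20)&(H<32)&(S>150)&(V>120)&(z>.17)))
    print('grayflap',rect(P,ws&(abs(z-.2)<.012)&(S<60)&(y<-.1)&(x<.42)))
    print('mat',rect(P,ws&(V<45)&(abs(z-.003)<.008)&(y>.1)))
    print('stapler',rect(P,ws&blue&(z<.06)&(z>.01)))
    am=(H>5)&(H<20)&(S>150)&(z>.06)&(z<.11)&ws;print('tumbler',rect(P,am))
    if n=='top':
        print('calc',rect(P,(z>.012)&(z<.05)&(y>.38)&(y<.65)&(x>.2)&(x<.55)))
    print('zblue',np.nanpercentile(z[ws&blue&(z>.12)],[1,10,50,90,99]).round(4))
E
```

```text
top blue rim (0.5208, -0.0071, 177, 185, 8.35, np.int32(641), array([333., 278.]))
boxtop (0.5953, -0.333, 311, 153, 4.03, np.int32(6440), array([447., 243.]))
yellow (0.4958, -0.3396, 97, 152, 3.87, np.int32(1139), array([453., 273.]))Traceback (most recent call last):
  File "<stdin>", line 10, in <module>
  File "h.py", line 20, in rect
    i=1+np.argmax(s[1:,4]); p=P[l==i][:,:2]
        ~~~~~~~~~^^^^^^^^^
    return _wrapfunc(a, 'argmax', axis=axis, out=out, **kwds)
    return bound(*args, **kwds)
ValueError: attempt to get argmax of an empty sequence
```

```bash
python3 - <<'E'
from h import *
def T(l,f,*a):
    try: print(l,rect(*a))
    except Exception as e: print(l,'none')
for n in('top','side'):
    D=np.load(n+'0.npz');P=D['P'];f=D['f'];hsv=cv2.cvtColor(f,cv2.COLOR_RGB2HSV);z=P[...,2];x=P[...,0];y=P[...,1]
    H,S,V=hsv[...,0],hsv[...,1],hsv[...,2]
    ws=(x>.2)&(x<.95)&(abs(y)<.55)
    blue=(H>100)&(H<130)&(S>120)
    T(n+'blue rim',0,P,ws&blue&(abs(z-.194)<.01))
    T('blueall',0,P,ws&blue&(z>.13))
    T('boxtop',0,P,ws&(abs(z-.2)<.008)&(y<-.1))
    T('yellow',0,P,ws&(H>20)&(H<32)&(S>150)&(V>120)&(z>.17))
    T('flap',0,P,ws&(abs(z-.2)<.02)&~((H>20)&(H<32)&(S>150))&(y<-.29)&(y>-.39)&(x<.515)&(x>.44))
    T('mat',0,P,ws&(V<50)&(abs(z-.003)<.01)&(y>.1))
    T('stapler',0,P,ws&blue&(z<.06)&(z>.01))
    T('tumbler',0,P,(H>3)&(H<22)&(S>150)&(z>.05)&(z<.11)&ws)
    if n=='top': T('calc',0,P,(z>.012)&(z<.05)&(y>.38)&(y<.65)&(x>.2)&(x<.55))
    print('zblue',np.nanpercentile(z[ws&blue&(z>.12)],[1,10,50,90,99]).round(4))
E
```

```text
topblue rim (0.5209, -0.0071, 178, 185, 8.21, np.int32(697), array([332., 277.]))
blueall (0.521, -0.0069, 178, 185, 8.31, np.int32(3990), array([328., 275.]))
boxtop (0.5953, -0.333, 311, 153, 4.03, np.int32(6440), array([447., 243.]))
yellow (0.4958, -0.3396, 97, 152, 3.87, np.int32(1139), array([453., 273.]))
flap (0.4774, -0.3399, 75, 99, 1.0, np.int32(965), array([455., 285.]))
mat (0.4963, 0.3283, 412, 215, 3.55, np.int32(9755), array([214., 300.]))
stapler (0.773, -0.0382, 27, 116, -11.16, np.int32(325), array([332., 199.]))
tumbler (0.7725, 0.0726, 67, 71, -1.55, np.int32(287), array([295., 195.]))
calc (0.4787, 0.5797, 123, 150, -4.67, np.int32(2095), array([127., 308.]))
zblue [0.1477 0.151  0.1554 0.1926 0.1979]
sideblue rim (0.5227, -0.0084, 180, 196, 8.08, np.int32(845), array([284., 238.]))
blueall (0.5228, -0.0094, 180, 198, 8.13, np.int32(3117), array([285., 245.]))
boxtop (0.5953, -0.3361, 311, 157, 3.55, np.int32(7690), array([326., 323.]))
yellow (0.4954, -0.3418, 98, 154, 3.83, np.int32(1150), array([287., 328.]))
flap (0.4775, -0.3412, 75, 98, 0.02, np.int32(1122), array([273., 328.]))
mat (0.4994, 0.3229, 417, 221, 3.24, np.int32(2654), array([262., 220.]))
stapler (0.7761, -0.0471, 32, 118, -8.03, np.int32(434), array([374., 281.]))
tumbler (0.7739, 0.0678, 70, 71, 31.97, np.int32(534), array([367., 244.]))
zblue [0.1495 0.152  0.1644 0.1926 0.1957]
```

```bash
cat >> h.py <<'E'
import json
def plan(x,y,z,head,step=.035,fing=None,n=None):
    "rows of a straight line to x,y,z with tool y heading 'head' deg (mod 180), tool down"
    o,M=st(); p=np.array(o['tcp_pos']); t=np.array([x,y,z])
    h=np.degrees(np.arctan2(M[1,1],M[0,1])); d=(head-h+90)%180-90
    tilt=np.degrees(np.arcsin(np.clip(M.T@np.cross(M[:,2],[0,0,-1]),-1,1)))
    n=n or int(max(np.ceil(np.linalg.norm(t-p)/step),np.ceil(abs(d)/6.5),1))
    rows=[]
    for i in range(n):
        a=np.radians(h+d*i/n); ex=np.array([np.sin(a),-np.cos(a),0])*-1
        ey=np.array([np.cos(a),np.sin(a),0]); ex=np.cross(ey,[0,0,-1]); s=(t-p)/n
        rows.append([round(float(s@ex),4),round(float(s@ey),4),round(float(-s[2]),4),round(-d/n,2)])
    print('n',n,'dhead',round(d,1),'tilt',tilt.round(2))
    for q in rows: print(q)
E
python3 -c "
from h import *
plan(.522,-.008,.26,8.2,step=.038)"
```

```text
t 0.1 tcp [0.2069 0.642  0.2494] 
M [[-0.952, 0.307, -0.0], [0.307, 0.952, -0.002], [-0.0, -0.002, -1.0]] w 0.0854 F [ 0.3 -0.2  0. ]
n 20 dhead -63.9 tilt [-0.09  0.01  0.  ]
[-0.025, -0.0261, -0.0005, np.float64(3.2)]
[-0.0264, -0.0247, -0.0005, np.float64(3.2)]
[-0.0277, -0.0232, -0.0005, np.float64(3.2)]
[-0.029, -0.0216, -0.0005, np.float64(3.2)]
[-0.0301, -0.0199, -0.0005, np.float64(3.2)]
[-0.0312, -0.0182, -0.0005, np.float64(3.2)]
[-0.0322, -0.0164, -0.0005, np.float64(3.2)]
[-0.033, -0.0146, -0.0005, np.float64(3.2)]
[-0.0338, -0.0128, -0.0005, np.float64(3.2)]
[-0.0344, -0.0109, -0.0005, np.float64(3.2)]
[-0.035, -0.0089, -0.0005, np.float64(3.2)]
[-0.0354, -0.007, -0.0005, np.float64(3.2)]
[-0.0358, -0.005, -0.0005, np.float64(3.2)]
[-0.036, -0.003, -0.0005, np.float64(3.2)]
[-0.0361, -0.001, -0.0005, np.float64(3.2)]
[-0.0361, 0.0011, -0.0005, np.float64(3.2)]
[-0.036, 0.0031, -0.0005, np.float64(3.2)]
[-0.0358, 0.0051, -0.0005, np.float64(3.2)]
[-0.0354, 0.0071, -0.0005, np.float64(3.2)]
[-0.035, 0.009, -0.0005, np.float64(3.2)]
```

Call:
arm_command --rows '[{"x":-0.025,"y":-0.026,"az":3.2},{"x":-0.026,"y":-0.025,"az":3.2},{"x":-0.028,"y":-0.023,"az":3.2},{"x":-0.029,"y":-0.022,"az":3.2},{"x":-0.03,"y":-0.02,"az":3.2},{"x":-0.031,"y":-0.018,"az":3.2},{"x":-0.032,"y":-0.016,"az":3.2},{"x":-0.033,"y":-0.015,"az":3.2},{"x":-0.034,"y":-0.013,"az":3.2},{"x":-0.034,"y":-0.011,"az":3.2}]'

```text
validation failed for argument at $.ro...
```

Call:
arm_command --rows '[{"x":-0.035,"y":-0.009,"az":3.2},{"x":-0.035,"y":-0.007,"az":3.2},{"x":-0.036,"y":-0.005,"az":3.2},{"x":-0.036,"y":-0.003,"az":3.2},{"x":-0.036,"y":-0.001,"az":3.2},{"x":-0.036,"y":0.001,"az":3.2},{"x":-0.036,"y":0.003,"az":3.2},{"x":-0.036,"y":0.005,"az":3.2},{"x":-0.035,"y":0.007,"az":3.2},{"x":-0.035,"y":0.009,"az":3.2}]'

```text
validation failed for argument at $.ro...
```

Call:
arm_command --rows '[{"z":0.0},{"z":0.0}]'

```text
validation failed for argument at $.ro...
```

```bash
python3 -c "
from h import *
grab('side','side1')
plan(.522,-.008,.179,8.2,step=.03)"
```

```text
t 0.15 tcp [0.207  0.642  0.2496] 
M [[-0.952, 0.307, -0.0], [0.307, 0.952, -0.001], [-0.0, -0.001, -1.0]] w 0.0857 F [-0.3 -1.  -0.3]
n 25 dhead -63.9 tilt [-0.08  0.    0.  ]
[-0.02, -0.0209, 0.0028, np.float64(2.56)]
[-0.0209, -0.02, 0.0028, np.float64(2.56)]
[-0.0218, -0.019, 0.0028, np.float64(2.56)]
[-0.0226, -0.018, 0.0028, np.float64(2.56)]
[-0.0234, -0.017, 0.0028, np.float64(2.56)]
[-0.0241, -0.0159, 0.0028, np.float64(2.56)]
[-0.0248, -0.0149, 0.0028, np.float64(2.56)]
[-0.0254, -0.0137, 0.0028, np.float64(2.56)]
[-0.026, -0.0126, 0.0028, np.float64(2.56)]
[-0.0265, -0.0114, 0.0028, np.float64(2.56)]
[-0.027, -0.0102, 0.0028, np.float64(2.56)]
[-0.0275, -0.009, 0.0028, np.float64(2.56)]
[-0.0278, -0.0078, 0.0028, np.float64(2.56)]
[-0.0282, -0.0065, 0.0028, np.float64(2.56)]
[-0.0284, -0.0053, 0.0028, np.float64(2.56)]
[-0.0286, -0.004, 0.0028, np.float64(2.56)]
[-0.0288, -0.0027, 0.0028, np.float64(2.56)]
[-0.0289, -0.0014, 0.0028, np.float64(2.56)]
[-0.0289, -0.0001, 0.0028, np.float64(2.56)]
[-0.0289, 0.0012, 0.0028, np.float64(2.56)]
[-0.0288, 0.0025, 0.0028, np.float64(2.56)]
[-0.0287, 0.0037, 0.0028, np.float64(2.56)]
[-0.0285, 0.005, 0.0028, np.float64(2.56)]
[-0.0282, 0.0063, 0.0028, np.float64(2.56)]
[-0.0279, 0.0075, 0.0028, np.float64(2.56)]
```

View pics/side1.png

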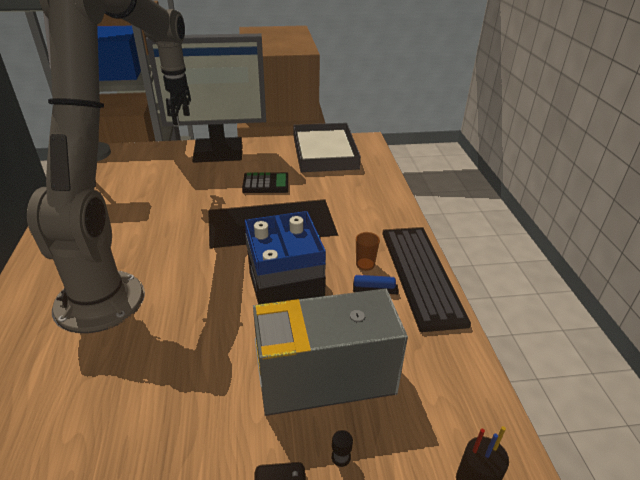

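The picture is unchanged: the arm has not moved, because the rows need all the fields.

Call:
arm_command --rows '[{"fingers":1,"x":-0.025,"y":-0.026,"z":0,"ax":0,"ay":0,"az":3.2},{"fingers":1,"x":-0.026,"y":-0.025,"z":0,"ax":0,"ay":0,"az":3.2},{"fingers":1,"x":-0.028,"y":-0.023,"z":0,"ax":0,"ay":0,"az":3.2},{"fingers":1,"x":-0.029,"y":-0.022,"z":0,"ax":0,"ay":0,"az":3.2},{"fingers":1,"x":-0.03,"y":-0.02,"z":0,"ax":0,"ay":0,"az":3.2},{"fingers":1,"x":-0.031,"y":-0.018,"z":0,"ax":0,"ay":0,"az":3.2},{"fingers":1,"x":-0.032,"y":-0.016,"z":0,"ax":0,"ay":0,"az":3.2},{"fingers":1,"x":-0.033,"y":-0.015,"z":0,"ax":0,"ay":0,"az":3.2},{"fingers":1,"x":-0.034,"y":-0.013,"z":0,"ax":0,"ay":0,"az":3.2},{"fingers":1,"x":-0.034,"y":-0.011,"z":0,"ax":0,"ay":0,"az":3.2}]' --grip_force 60

```text
clock: 0.98
tcp_pos: [0.3639, 0.3154, 0.2503]
orientation: [-1.328, -2.847, 0.0]
contact_force: [0.4, 0.9, 0.9]
grip_width: 0.0855
gripper_force: 0.0
```

Call:
arm_command --rows '[{"fingers":1,"x":-0.035,"y":-0.009,"z":0,"ax":0,"ay":0,"az":3.2},{"fingers":1,"x":-0.035,"y":-0.007,"z":0,"ax":0,"ay":0,"az":3.2},{"fingers":1,"x":-0.036,"y":-0.005,"z":0,"ax":0,"ay":0,"az":3.2},{"fingers":1,"x":-0.036,"y":-0.003,"z":0,"ax":0,"ay":0,"az":3.2},{"fingers":1,"x":-0.036,"y":-0.001,"z":0,"ax":0,"ay":0,"az":3.2},{"fingers":1,"x":-0.036,"y":0.001,"z":0,"ax":0,"ay":0,"az":3.2},{"fingers":1,"x":-0.036,"y":0.003,"z":0,"ax":0,"ay":0,"az":3.2},{"fingers":1,"x":-0.036,"y":0.005,"z":0,"ax":0,"ay":0,"az":3.2},{"fingers":1,"x":-0.035,"y":0.007,"z":0,"ax":0,"ay":0,"az":3.2},{"fingers":1,"x":-0.035,"y":0.009,"z":0,"ax":0,"ay":0,"az":3.2}]'

```text
clock: 1.82
tcp_pos: [0.5205, -0.0091, 0.2503]
orientation: [-2.061, -2.371, -0.0]
contact_force: [0.9, 1.2, 0.0]
grip_width: 0.0855
gripper_force: 0.0
```

Call:
arm_command --rows '[{"fingers":1,"x":0,"y":0,"z":0,"ax":0,"ay":0,"az":0},{"fingers":1,"x":0,"y":0,"z":0,"ax":0,"ay":0,"az":0}]'

```text
clock: 1.98
tcp_pos: [0.5204, -0.0098, 0.2502]
orientation: [2.063, 2.369, -0.001]
contact_force: [-0.4, 0.6, 0.2]
grip_width: 0.086
gripper_force: 0.0
```

```bash
python3 -c "
from h import *
plan(.522,-.008,.179,8.2,step=.03)"
```

```text
t 1.98 tcp [ 0.5204 -0.0098  0.2502] 
M [[-0.137, 0.991, -0.0], [0.991, 0.137, -0.001], [-0.001, -0.0, -1.0]] w 0.086 F [-0.4  0.6  0.2]
n 3 dhead 0.3 tilt [-0.02  0.05  0.  ]
[0.0005, 0.0006, 0.0237, np.float64(-0.11)]
[0.0005, 0.0006, 0.0237, np.float64(-0.11)]
[0.0005, 0.0006, 0.0237, np.float64(-0.11)]
```

Call:
arm_command --rows '[{"fingers":0.3,"x":0.0005,"y":0.0005,"z":0.018,"ax":0,"ay":0,"az":-0.1},{"fingers":0.3,"x":0.0005,"y":0.0005,"z":0.018,"ax":0,"ay":0,"az":-0.1},{"fingers":0.3,"x":0.0005,"y":0.0005,"z":0.018,"ax":0,"ay":0,"az":-0.1},{"fingers":0.3,"x":0,"y":0,"z":0.017,"ax":0,"ay":0,"az":0},{"fingers":-1,"x":0,"y":0,"z":0,"ax":0,"ay":0,"az":0},{"fingers":-1,"x":0,"y":0,"z":0,"ax":0,"ay":0,"az":0},{"fingers":-1,"x":0,"y":0,"z":0,"ax":0,"ay":0,"az":0},{"fingers":-1,"x":0,"y":0,"z":0,"ax":0,"ay":0,"az":0},{"fingers":-1,"x":0,"y":0,"z":0,"ax":0,"ay":0,"az":0},{"fingers":-1,"x":0,"y":0,"z":0,"ax":0,"ay":0,"az":0}]'

```text
clock: 2.82
tcp_pos: [0.5221, -0.0054, 0.1805]
orientation: [2.051, 2.379, 0.003]
contact_force: [-1.1, 1.6, 6.2]
grip_width: 0.0115
gripper_force: 59.7
```

```bash
python3 -c "
from h import *
plan(.522,-.008,.27,8.2,step=.02)"
```

```text
t 2.82 tcp [ 0.5221 -0.0054  0.1805] 
M [[-0.147, 0.989, 0.002], [0.989, 0.147, 0.001], [0.001, 0.002, -1.0]] w 0.0115 F [-1.1  1.6  6.2]
n 5 dhead -0.3 tilt [ 0.11 -0.04  0.  ]
[-0.0005, -0.0001, -0.0179, np.float64(0.05)]
[-0.0005, -0.0001, -0.0179, np.float64(0.05)]
[-0.0005, -0.0001, -0.0179, np.float64(0.05)]
[-0.0005, -0.0001, -0.0179, np.float64(0.05)]
[-0.0005, -0.0001, -0.0179, np.float64(0.05)]
```

Call:
arm_command --rows '[{"fingers":-1,"x":0,"y":0,"z":-0.005,"ax":0,"ay":0,"az":0},{"fingers":-1,"x":0,"y":0,"z":-0.015,"ax":0,"ay":0,"az":0},{"fingers":-1,"x":0,"y":0,"z":-0.02,"ax":0,"ay":0,"az":0},{"fingers":-1,"x":0,"y":0,"z":-0.02,"ax":0,"ay":0,"az":0},{"fingers":-1,"x":0,"y":0,"z":-0.02,"ax":0,"ay":0,"az":0},{"fingers":-1,"x":0,"y":0,"z":0,"ax":0,"ay":0,"az":0}]'

```text
clock: 3.32
tcp_pos: [0.5233, -0.0062, 0.2628]
orientation: [2.05, 2.375, 0.007]
contact_force: [1.5, -0.4, -3.5]
grip_width: 0.0114
gripper_force: 58.9
```

```bash
python3 -c "
from h import *
grab('side','side2')
plan(.598,.333,.25,3.4,step=.025)"
```

```text
t 3.37 tcp [ 0.5224 -0.006   0.2608] 
M [[-0.147, 0.989, 0.004], [0.989, 0.147, 0.001], [0.0, 0.004, -1.0]] w 0.0109 F [-0.9  0.2 -3.9]
n 14 dhead -5.0 tilt [ 0.22 -0.02  0.  ]
[0.0232, 0.0089, 0.0008, np.float64(0.36)]
[0.0232, 0.0087, 0.0008, np.float64(0.36)]
[0.0233, 0.0086, 0.0008, np.float64(0.36)]
[0.0233, 0.0085, 0.0008, np.float64(0.36)]
[0.0234, 0.0083, 0.0008, np.float64(0.36)]
[0.0234, 0.0082, 0.0008, np.float64(0.36)]
[0.0235, 0.008, 0.0008, np.float64(0.36)]
[0.0235, 0.0079, 0.0008, np.float64(0.36)]
[0.0236, 0.0077, 0.0008, np.float64(0.36)]
[0.0236, 0.0076, 0.0008, np.float64(0.36)]
[0.0237, 0.0074, 0.0008, np.float64(0.36)]
[0.0237, 0.0073, 0.0008, np.float64(0.36)]
[0.0238, 0.0071, 0.0008, np.float64(0.36)]
[0.0238, 0.007, 0.0008, np.float64(0.36)]
```

View pics/side2.png

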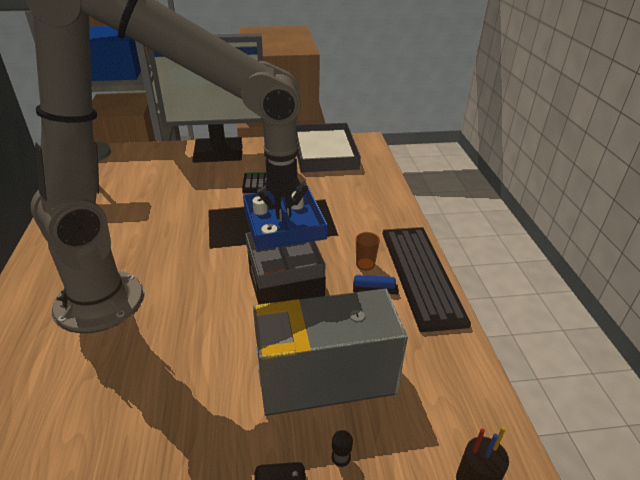

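The blue tray (285,215) hangs level in the jaws, and the grey tray stays on the crate (285,262). Next, the blue tray goes to the far half of the mat.

Call:
arm_command --rows '[{"fingers":-1,"x":0.012,"y":0.004,"z":0,"ax":0,"ay":0,"az":0.3},{"fingers":-1,"x":0.023,"y":0.009,"z":0,"ax":0,"ay":0,"az":0.4},{"fingers":-1,"x":0.023,"y":0.009,"z":0,"ax":0,"ay":0,"az":0.4},{"fingers":-1,"x":0.023,"y":0.008,"z":0,"ax":0,"ay":0,"az":0.4},{"fingers":-1,"x":0.023,"y":0.008,"z":0,"ax":0,"ay":0,"az":0.4},{"fingers":-1,"x":0.024,"y":0.008,"z":0,"ax":0,"ay":0,"az":0.4},{"fingers":-1,"x":0.024,"y":0.008,"z":0,"ax":0,"ay":0,"az":0.4},{"fingers":-1,"x":0.024,"y":0.008,"z":0,"ax":0,"ay":0,"az":0.4},{"fingers":-1,"x":0.024,"y":0.008,"z":0,"ax":0,"ay":0,"az":0.4},{"fingers":-1,"x":0.024,"y":0.008,"z":0,"ax":0,"ay":0,"az":0.4}]'

```text
clock: 4.2
tcp_pos: [0.5722, 0.2266, 0.2571]
orientation: [-2.131, -2.306, 0.005]
contact_force: [1.0, 0.2, -2.8]
grip_width: 0.011
gripper_force: 58.7
```

Call:
arm_command --rows '[{"fingers":-1,"x":0.024,"y":0.007,"z":0,"ax":0,"ay":0,"az":0.4},{"fingers":-1,"x":0.024,"y":0.007,"z":0,"ax":0,"ay":0,"az":0.4},{"fingers":-1,"x":0.024,"y":0.007,"z":0,"ax":0,"ay":0,"az":0.4},{"fingers":-1,"x":0.024,"y":0.007,"z":0,"ax":0,"ay":0,"az":0.3},{"fingers":-1,"x":0.01,"y":0.003,"z":0,"ax":0,"ay":0,"az":0},{"fingers":-1,"x":0,"y":0,"z":0,"ax":0,"ay":0,"az":0}]'

```text
clock: 4.7
tcp_pos: [0.5955, 0.3371, 0.2566]
orientation: [-2.155, -2.283, 0.004]
contact_force: [-0.3, 0.2, -4.1]
grip_width: 0.0113
gripper_force: 58.7
```

```bash
python3 -c "
from h import *
plan(.598,.333,.038,3.4,step=.025)"
```

```text
t 4.7 tcp [0.5955 0.3371 0.2566] 
M [[-0.058, 0.998, -0.003], [0.998, 0.058, -0.001], [-0.0, -0.003, -1.0]] w 0.0113 F [-0.3  0.2 -4.1]
n 9 dhead 0.1 tilt [-0.16  0.02  0.  ]
[-0.0005, 0.0003, 0.0243, np.float64(-0.01)]
[-0.0005, 0.0003, 0.0243, np.float64(-0.01)]
[-0.0005, 0.0003, 0.0243, np.float64(-0.01)]
[-0.0005, 0.0003, 0.0243, np.float64(-0.01)]
[-0.0005, 0.0003, 0.0243, np.float64(-0.01)]
[-0.0005, 0.0003, 0.0243, np.float64(-0.01)]
[-0.0005, 0.0003, 0.0243, np.float64(-0.01)]
[-0.0005, 0.0003, 0.0243, np.float64(-0.01)]
[-0.0005, 0.0003, 0.0243, np.float64(-0.01)]
```

Call:
arm_command --rows '[{"fingers":-1,"x":-0.0005,"y":0.0005,"z":0.015,"ax":0,"ay":0,"az":0},{"fingers":-1,"x":-0.0005,"y":0.0005,"z":0.025,"ax":0,"ay":0,"az":0},{"fingers":-1,"x":-0.0005,"y":0.0005,"z":0.03,"ax":0,"ay":0,"az":0},{"fingers":-1,"x":-0.0005,"y":0,"z":0.03,"ax":0,"ay":0,"az":0},{"fingers":-1,"x":-0.0005,"y":0,"z":0.03,"ax":0,"ay":0,"az":0},{"fingers":-1,"x":-0.0005,"y":0,"z":0.03,"ax":0,"ay":0,"az":0},{"fingers":-1,"x":-0.0005,"y":0,"z":0.025,"ax":0,"ay":0,"az":0},{"fingers":-1,"x":0,"y":0,"z":0.02,"ax":0,"ay":0,"az":0},{"fingers":-1,"x":0,"y":0,"z":0.01,"ax":0,"ay":0,"az":0},{"fingers":-1,"x":0,"y":0,"z":0,"ax":0,"ay":0,"az":0}]'

```text
clock: 5.53
tcp_pos: [0.5966, 0.3275, 0.0412]
orientation: [-2.163, -2.278, 0.01]
contact_force: [-0.3, -0.1, -3.4]
grip_width: 0.0112
gripper_force: 58.6
```

Call:
arm_command --rows '[{"fingers":-1,"x":0,"y":0,"z":0.002,"ax":0,"ay":0,"az":0},{"fingers":-1,"x":0,"y":0,"z":0.002,"ax":0,"ay":0,"az":0},{"fingers":-1,"x":0,"y":0,"z":0,"ax":0,"ay":0,"az":0}]'

```text
clock: 5.78
tcp_pos: [0.5994, 0.3303, 0.0415]
orientation: [2.162, 2.279, 0.003]
contact_force: [0.2, -0.5, -3.2]
grip_width: 0.0111
gripper_force: 58.7
```

Call:
arm_command --rows '[{"fingers":-1,"x":0,"y":0,"z":0.002,"ax":0,"ay":0,"az":0},{"fingers":-1,"x":0,"y":0,"z":0.002,"ax":0,"ay":0,"az":0},{"fingers":-1,"x":0,"y":0,"z":0.001,"ax":0,"ay":0,"az":0},{"fingers":-1,"x":0,"y":0,"z":0,"ax":0,"ay":0,"az":0}]'

```text
clock: 6.12
tcp_pos: [0.5984, 0.3302, 0.0352]
orientation: [-2.162, -2.28, 0.0]
contact_force: [-0.5, -0.2, -3.1]
grip_width: 0.0109
gripper_force: 58.7
```

Still no contact, so I go down 2 mm more, release and lift.

Call:
arm_command --rows '[{"fingers":-1,"x":0,"y":0,"z":0.002,"ax":0,"ay":0,"az":0},{"fingers":-1,"x":0,"y":0,"z":0,"ax":0,"ay":0,"az":0},{"fingers":0.3,"x":0,"y":0,"z":0,"ax":0,"ay":0,"az":0},{"fingers":0.3,"x":0,"y":0,"z":0,"ax":0,"ay":0,"az":0},{"fingers":0.3,"x":0,"y":0,"z":0,"ax":0,"ay":0,"az":0},{"fingers":0.3,"x":0,"y":0,"z":-0.02,"ax":0,"ay":0,"az":0},{"fingers":0.3,"x":0,"y":0,"z":-0.035,"ax":0,"ay":0,"az":0},{"fingers":0.3,"x":0,"y":0,"z":-0.04,"ax":0,"ay":0,"az":0},{"fingers":0.3,"x":0,"y":0,"z":-0.04,"ax":0,"ay":0,"az":0},{"fingers":0.3,"x":0,"y":0,"z":-0.04,"ax":0,"ay":0,"az":0}]'

```text
clock: 6.95
tcp_pos: [0.5985, 0.3299, 0.2101]
orientation: [2.162, 2.279, -0.0]
contact_force: [1.5, 0.5, -0.2]
grip_width: 0.0556
gripper_force: 0.0
```

```bash
cat >> h.py <<'E'
def seg():
    out={}
    for n in('top','side'):
        f=grab(n);P=cloud(f);hsv=cv2.cvtColor(f['frame'],cv2.COLOR_RGB2HSV);H,S,V=[hsv[...,i] for i in range(3)]
        ws=(P[...,0]>.2)&(P[...,0]<.95)&(abs(P[...,1])<.55)
        out[n]=(f,P,H,S,V,ws)
    return out
def T(l,P,m):
    try: print(l,*rect(P,m))
    except Exception: print(l,'none')
E
python3 -c "
from h import *
for n,(f,P,H,S,V,ws) in seg().items():
    z=P[...,2]
    np.savez(n+'1.npz',P=P,f=f['frame'])
    T(n+' blue',P,ws&(H>100)&(H<130)&(S>120)&(z<.07)&(P[...,1]>.15))
    T('grey rim',P,ws&(abs(z-.149)<.008)&(abs(P[...,1])<.14)&(P[...,0]<.66)&(S<90))
    T('grey all',P,ws&(z>.1)&(z<.155)&(abs(P[...,1])<.14)&(P[...,0]<.66)&(S<90))
plan(.522,-.008,.21,8.2,step=.036)
"
```

```text
top blue 0.6055 0.3082 197 152 3.49 2758 [221. 261.]
grey rim 0.5211 -0.0049 180 189 9.26 798 [327. 278.]
grey all 0.5211 -0.0051 180 190 9.35 4018 [327. 277.]
side blue 0.6072 0.3266 195 203 2.94 1351 [304. 214.]
grey rim 0.5218 -0.0074 181 197 8.67 743 [284. 250.]
grey all 0.5215 -0.0082 181 199 8.37 3442 [285. 257.]
t 7.05 tcp [0.6028 0.3315 0.2165] 
M [[-0.052, 0.999, 0.011], [0.999, 0.052, 0.007], [0.007, 0.012, -1.0]] w 0.0558 F [ 0.4 -0.1  0.2]
n 10 dhead 5.2 tilt [ 0.67 -0.38  0.  ]
[-0.0335, -0.0098, 0.0006, np.float64(-0.52)]
[-0.0334, -0.0101, 0.0006, np.float64(-0.52)]
[-0.0333, -0.0104, 0.0006, np.float64(-0.52)]
[-0.0332, -0.0108, 0.0006, np.float64(-0.52)]
[-0.0331, -0.0111, 0.0006, np.float64(-0.52)]
[-0.033, -0.0114, 0.0006, np.float64(-0.52)]
[-0.0329, -0.0117, 0.0006, np.float64(-0.52)]
[-0.0328, -0.0119, 0.0006, np.float64(-0.52)]
[-0.0327, -0.0122, 0.0006, np.float64(-0.52)]
[-0.0326, -0.0125, 0.0006, np.float64(-0.52)]
```

Call:
arm_command --rows '[{"fingers":0.3,"x":-0.033,"y":-0.01,"z":0,"ax":0,"ay":0,"az":-0.5},{"fingers":0.3,"x":-0.033,"y":-0.01,"z":0,"ax":0,"ay":0,"az":-0.5},{"fingers":0.3,"x":-0.033,"y":-0.01,"z":0,"ax":0,"ay":0,"az":-0.5},{"fingers":0.3,"x":-0.033,"y":-0.011,"z":0,"ax":0,"ay":0,"az":-0.5},{"fingers":0.3,"x":-0.033,"y":-0.011,"z":0,"ax":0,"ay":0,"az":-0.5},{"fingers":0.3,"x":-0.033,"y":-0.011,"z":0,"ax":0,"ay":0,"az":-0.5},{"fingers":0.3,"x":-0.033,"y":-0.012,"z":0,"ax":0,"ay":0,"az":-0.5},{"fingers":0.3,"x":-0.033,"y":-0.012,"z":0,"ax":0,"ay":0,"az":-0.5},{"fingers":0.3,"x":-0.033,"y":-0.012,"z":0,"ax":0,"ay":0,"az":-0.6},{"fingers":0.3,"x":-0.033,"y":-0.012,"z":0,"ax":0,"ay":0,"az":-0.6}]'

```text
clock: 7.88
tcp_pos: [0.5179, -0.0104, 0.2082]
orientation: [2.055, 2.376, 0.0]
contact_force: [0.5, -0.8, 0.5]
grip_width: 0.0555
gripper_force: 0.0
```

Call:
arm_command --rows '[{"fingers":0.3,"x":0,"y":0,"z":0,"ax":0,"ay":0,"az":0},{"fingers":0.3,"x":0,"y":0,"z":0,"ax":0,"ay":0,"az":0}]'

```text
clock: 8.05
tcp_pos: [0.5181, -0.0113, 0.2083]
orientation: [2.062, 2.37, 0.0]
contact_force: [0.3, 0.1, 0.5]
grip_width: 0.0556
gripper_force: 0.0
```

```bash
python3 -c "
from h import *
plan(.522,-.006,.134,8.5,step=.022)
"
```

```text
t 8.05 tcp [ 0.5181 -0.0113  0.2083] 
M [[-0.138, 0.99, 0.0], [0.99, 0.138, -0.0], [-0.0, 0.0, -1.0]] w 0.0556 F [0.3 0.1 0.5]
n 4 dhead 0.6 tilt [0.02 0.01 0.  ]
[0.0012, 0.0012, 0.0186, np.float64(-0.14)]
[0.0012, 0.0012, 0.0186, np.float64(-0.14)]
[0.0012, 0.0012, 0.0186, np.float64(-0.14)]
[0.0012, 0.0012, 0.0186, np.float64(-0.14)]
```

Call:
arm_command --rows '[{"fingers":0.3,"x":0.001,"y":0.001,"z":0.018,"ax":0,"ay":0,"az":-0.1},{"fingers":0.3,"x":0.001,"y":0.001,"z":0.018,"ax":0,"ay":0,"az":-0.1},{"fingers":0.3,"x":0.001,"y":0.001,"z":0.018,"ax":0,"ay":0,"az":-0.1},{"fingers":0.3,"x":0.001,"y":0.001,"z":0.018,"ax":0,"ay":0,"az":-0.1},{"fingers":0.3,"x":0,"y":0,"z":0.002,"ax":0,"ay":0,"az":0},{"fingers":-1,"x":0,"y":0,"z":0,"ax":0,"ay":0,"az":0},{"fingers":-1,"x":0,"y":0,"z":0,"ax":0,"ay":0,"az":0},{"fingers":-1,"x":0,"y":0,"z":0,"ax":0,"ay":0,"az":0},{"fingers":-1,"x":0,"y":0,"z":0,"ax":0,"ay":0,"az":0},{"fingers":-1,"x":0,"y":0,"z":0,"ax":0,"ay":0,"az":0}]'

```text
clock: 8.88
tcp_pos: [0.5225, -0.0041, 0.1354]
orientation: [2.048, 2.382, 0.002]
contact_force: [-1.5, 0.2, 6.4]
grip_width: 0.011
gripper_force: 59.8
```

Call:
arm_command --rows '[{"fingers":-1,"x":0,"y":0,"z":-0.005,"ax":0,"ay":0,"az":0},{"fingers":-1,"x":0,"y":0,"z":-0.015,"ax":0,"ay":0,"az":0},{"fingers":-1,"x":0,"y":0,"z":-0.02,"ax":0,"ay":0,"az":0},{"fingers":-1,"x":0,"y":0,"z":-0.02,"ax":0,"ay":0,"az":0},{"fingers":-1,"x":0,"y":0,"z":-0.02,"ax":0,"ay":0,"az":0},{"fingers":-1,"x":0,"y":0,"z":-0.01,"ax":0,"ay":0,"az":0},{"fingers":-1,"x":0,"y":0,"z":0,"ax":0,"ay":0,"az":0}]'

```text
clock: 9.47
tcp_pos: [0.523, -0.0043, 0.2263]
orientation: [2.047, 2.381, 0.005]
contact_force: [0.3, 0.0, -5.0]
grip_width: 0.011
gripper_force: 59.0
```

```bash
python3 -c "
from h import *
plan(.398,.321,.22,3.4,step=.025)
"
```

```text
t 9.47 tcp [ 0.523  -0.0043  0.2263] 
M [[-0.15, 0.989, 0.004], [0.989, 0.15, 0.001], [0.0, 0.004, -1.0]] w 0.011 F [ 0.3  0.  -5. ]
n 14 dhead -5.2 tilt [ 0.23 -0.03  0.  ]
[0.0243, -0.0053, 0.0005, np.float64(0.37)]
[0.0243, -0.0055, 0.0005, np.float64(0.37)]
[0.0242, -0.0057, 0.0005, np.float64(0.37)]
[0.0242, -0.0058, 0.0005, np.float64(0.37)]
[0.0242, -0.006, 0.0005, np.float64(0.37)]
[0.0241, -0.0061, 0.0005, np.float64(0.37)]
[0.0241, -0.0063, 0.0005, np.float64(0.37)]
[0.024, -0.0064, 0.0005, np.float64(0.37)]
[0.024, -0.0066, 0.0005, np.float64(0.37)]
[0.024, -0.0068, 0.0005, np.float64(0.37)]
[0.0239, -0.0069, 0.0005, np.float64(0.37)]
[0.0239, -0.0071, 0.0005, np.float64(0.37)]
[0.0238, -0.0072, 0.0005, np.float64(0.37)]
[0.0238, -0.0074, 0.0005, np.float64(0.37)]
```

Call:
arm_command --rows '[{"fingers":-1,"x":0.012,"y":-0.003,"z":0,"ax":0,"ay":0,"az":0.4},{"fingers":-1,"x":0.024,"y":-0.005,"z":0,"ax":0,"ay":0,"az":0.4},{"fingers":-1,"x":0.024,"y":-0.006,"z":0,"ax":0,"ay":0,"az":0.4},{"fingers":-1,"x":0.024,"y":-0.006,"z":0,"ax":0,"ay":0,"az":0.4},{"fingers":-1,"x":0.024,"y":-0.006,"z":0,"ax":0,"ay":0,"az":0.4},{"fingers":-1,"x":0.024,"y":-0.006,"z":0,"ax":0,"ay":0,"az":0.4},{"fingers":-1,"x":0.024,"y":-0.006,"z":0,"ax":0,"ay":0,"az":0.4},{"fingers":-1,"x":0.024,"y":-0.006,"z":0,"ax":0,"ay":0,"az":0.4},{"fingers":-1,"x":0.024,"y":-0.007,"z":0,"ax":0,"ay":0,"az":0.4},{"fingers":-1,"x":0.024,"y":-0.007,"z":0,"ax":0,"ay":0,"az":0.4}]'

```text
clock: 10.3
tcp_pos: [0.4361, 0.216, 0.2229]
orientation: [-2.13, -2.309, 0.003]
contact_force: [0.9, 0.2, -4.2]
grip_width: 0.0109
gripper_force: 58.8
```

Call:
arm_command --rows '[{"fingers":-1,"x":0.024,"y":-0.007,"z":0,"ax":0,"ay":0,"az":0.4},{"fingers":-1,"x":0.024,"y":-0.007,"z":0,"ax":0,"ay":0,"az":0.4},{"fingers":-1,"x":0.024,"y":-0.007,"z":0,"ax":0,"ay":0,"az":0.4},{"fingers":-1,"x":0.024,"y":-0.007,"z":0,"ax":0,"ay":0,"az":0},{"fingers":-1,"x":0.012,"y":-0.004,"z":0,"ax":0,"ay":0,"az":0},{"fingers":-1,"x":0,"y":0,"z":0,"ax":0,"ay":0,"az":0},{"fingers":-1,"x":0,"y":0,"z":0,"ax":0,"ay":0,"az":0}]'

```text
clock: 10.88
tcp_pos: [0.3976, 0.3206, 0.2232]
orientation: [2.152, 2.288, -0.003]
contact_force: [0.2, -1.3, -4.9]
grip_width: 0.0116
gripper_force: 58.8
```

```bash
python3 -c "
from h import *
for n,(f,P,H,S,V,ws) in seg().items():
    z=P[...,2]
    T(n+' blue',P,ws&(H>100)&(H<130)&(S>150)&(z<.07)&(P[...,1]>.15)&(P[...,0]<.72))
plan(.396,.321,.04,3.4,step=.025)
"
```

```text
top blue 0.6038 0.3365 195 209 3.02 3266 [213. 259.]
side blue 0.5995 0.3276 179 205 3.25 1004 [298. 217.]
t 10.98 tcp [0.3985 0.3192 0.2237] 
M [[-0.058, 0.998, -0.001], [0.998, 0.058, -0.002], [-0.002, -0.001, -1.0]] w 0.0112 F [ 0.1 -0.4 -4.1]
n 8 dhead 0.1 tilt [-0.04  0.09  0.  ]
[0.0002, -0.0003, 0.023, np.float64(-0.01)]
[0.0002, -0.0003, 0.023, np.float64(-0.01)]
[0.0002, -0.0003, 0.023, np.float64(-0.01)]
[0.0002, -0.0003, 0.023, np.float64(-0.01)]
[0.0002, -0.0003, 0.023, np.float64(-0.01)]
[0.0002, -0.0003, 0.023, np.float64(-0.01)]
[0.0002, -0.0003, 0.023, np.float64(-0.01)]
[0.0002, -0.0003, 0.023, np.float64(-0.01)]
```

Call:
arm_command --rows '[{"fingers":-1,"x":0,"y":-0.001,"z":0.015,"ax":0,"ay":0,"az":0},{"fingers":-1,"x":0,"y":-0.001,"z":0.025,"ax":0,"ay":0,"az":0},{"fingers":-1,"x":0,"y":0,"z":0.03,"ax":0,"ay":0,"az":0},{"fingers":-1,"x":0,"y":0,"z":0.03,"ax":0,"ay":0,"az":0},{"fingers":-1,"x":0,"y":0,"z":0.03,"ax":0,"ay":0,"az":0},{"fingers":-1,"x":0,"y":0,"z":0.025,"ax":0,"ay":0,"az":0},{"fingers":-1,"x":0,"y":0,"z":0.02,"ax":0,"ay":0,"az":0},{"fingers":-1,"x":0,"y":0,"z":0.008,"ax":0,"ay":0,"az":0},{"fingers":-1,"x":0,"y":0,"z":0.003,"ax":0,"ay":0,"az":0},{"fingers":-1,"x":0,"y":0,"z":0,"ax":0,"ay":0,"az":0}]'

```text
clock: 11.82
tcp_pos: [0.3968, 0.3201, 0.0383]
orientation: [2.155, 2.285, -0.001]
contact_force: [0.3, 0.1, -3.4]
grip_width: 0.0112
gripper_force: 58.8
```

Call:
arm_command --rows '[{"fingers":-1,"x":0,"y":0,"z":0.002,"ax":0,"ay":0,"az":0},{"fingers":-1,"x":0,"y":0,"z":0,"ax":0,"ay":0,"az":0}]'

```text
clock: 11.98
tcp_pos: [0.397, 0.3213, 0.0373]
orientation: [2.154, 2.287, 0.003]
contact_force: [0.1, 0.4, -4.0]
grip_width: 0.0111
gripper_force: 58.9
```

Call:
arm_command --rows '[{"fingers":-1,"x":0,"y":0,"z":0.002,"ax":0,"ay":0,"az":0},{"fingers":-1,"x":0,"y":0,"z":0.001,"ax":0,"ay":0,"az":0},{"fingers":0.3,"x":0,"y":0,"z":0,"ax":0,"ay":0,"az":0},{"fingers":0.3,"x":0,"y":0,"z":0,"ax":0,"ay":0,"az":0},{"fingers":0.3,"x":0,"y":0,"z":0,"ax":0,"ay":0,"az":0},{"fingers":0.3,"x":0,"y":0,"z":-0.02,"ax":0,"ay":0,"az":0},{"fingers":0.3,"x":0,"y":0,"z":-0.035,"ax":0,"ay":0,"az":0},{"fingers":0.3,"x":0,"y":0,"z":-0.04,"ax":0,"ay":0,"az":0},{"fingers":0.3,"x":0,"y":0,"z":-0.04,"ax":0,"ay":0,"az":0},{"fingers":0.3,"x":0,"y":0,"z":-0.04,"ax":0,"ay":0,"az":0}]'

```text
clock: 12.82
tcp_pos: [0.396, 0.3204, 0.2102]
orientation: [2.154, 2.286, -0.0]
contact_force: [1.3, 1.4, -0.0]
grip_width: 0.0553
gripper_force: 0.0
```

```bash
python3 -c "
from h import *
D=seg()
for n,(f,P,H,S,V,ws) in D.items():
    cv2.imwrite('pics/%s3.png'%n,f['frame'][:,:,::-1])
    x,y,z=[P[...,i] for i in range(3)]
    np.savez(n+'3.npz',P=P,f=f['frame'])
    near=(abs(y+.007)<.13)&(abs(x-.522)<.13)
    T(n+' crate rim',P,near&(abs(z-.104)<.006)&(S<90)&(V<90))
    T('crate all',P,near&(z>.02)&(z<.112)&(S<90)&(V<90))
    for nm,m in(('green',(H>40)&(H<90)&(S>90)),('red',((H<8)|(H>172))&(S>120))):
        m=(m&near&(z>.08)).astype(np.uint8); k,l,s,c=cv2.connectedComponentsWithStats(m)
        for i in range(1,k):
            if s[i,4]>15: 
                p=P[l==i]; print(nm,s[i,4],c[i].round(),np.nanmedian(p,0).round(4)); 
                if n=='top': T('  rib',P,(l==i))
st()
"
```

```text
top crate rim 0.439 -0.0347 5 81 9.08 54 [337. 308.]
crate all 0.5871 -0.0552 168 85 -35.82 237 [342. 257.]
green 119 [338. 264.] [ 0.5635 -0.043   0.0984]
  rib 0.5647 -0.0428 15 59 9.15 119 [338. 264.]
green 119 [307. 270.] [0.5504 0.045  0.0979]
  rib 0.5519 0.0444 15 60 8.11 119 [307. 270.]
red 121 [313. 294.] [0.4808 0.0313 0.0983]
  rib 0.4812 0.032 14 60 7.96 121 [313. 294.]
side crate rim 0.4854 0.0789 54 10 7.93 29 [270. 243.]
crate all 0.549 0.0765 79 163 -23.27 327 [289. 246.]
green 103 [294. 252.] [0.5526 0.031  0.0968]
green 116 [301. 271.] [ 0.5648 -0.0509  0.0968]
red 102 [269. 257.] [0.4826 0.0212 0.0966]
t 12.92 tcp [0.3993 0.3233 0.2148] 
M [[-0.059, 0.998, 0.008], [0.998, 0.059, 0.009], [0.009, 0.008, -1.0]] w 0.0552 F [0.3 0.6 0.2]
```

View pics/top3.png

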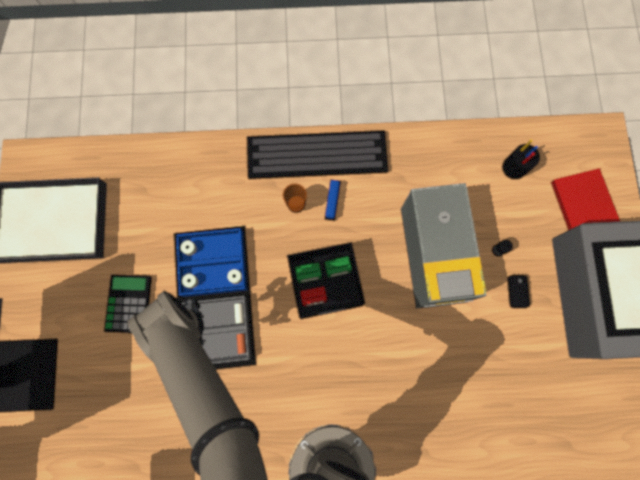

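The view shows two greens at (338,264) and (307,270), the red at (313,294) and both trays on the mat. I go to the first green.

```bash
python3 -c "
from h import *
plan(.5645,-.043,.18,8.5,step=.036)
"
```

```text
t 12.92 tcp [0.3993 0.3233 0.2148] 
M [[-0.059, 0.998, 0.008], [0.998, 0.059, 0.009], [0.009, 0.008, -1.0]] w 0.0552 F [0.3 0.6 0.2]
n 12 dhead 5.1 tilt [ 0.47 -0.51  0.  ]
[-0.0313, 0.0119, 0.0029, np.float64(-0.42)]
[-0.0314, 0.0117, 0.0029, np.float64(-0.42)]
[-0.0315, 0.0115, 0.0029, np.float64(-0.42)]
[-0.0315, 0.0112, 0.0029, np.float64(-0.42)]
[-0.0316, 0.011, 0.0029, np.float64(-0.42)]
[-0.0317, 0.0108, 0.0029, np.float64(-0.42)]
[-0.0318, 0.0105, 0.0029, np.float64(-0.42)]
[-0.0319, 0.0103, 0.0029, np.float64(-0.42)]
[-0.0319, 0.0101, 0.0029, np.float64(-0.42)]
[-0.032, 0.0098, 0.0029, np.float64(-0.42)]
[-0.0321, 0.0096, 0.0029, np.float64(-0.42)]
[-0.0322, 0.0093, 0.0029, np.float64(-0.42)]
```

Call:
arm_command --rows '[{"fingers":0.3,"x":-0.031,"y":0.012,"z":0.003,"ax":0,"ay":0,"az":-0.4},{"fingers":0.3,"x":-0.031,"y":0.012,"z":0.003,"ax":0,"ay":0,"az":-0.4},{"fingers":0.3,"x":-0.032,"y":0.012,"z":0.003,"ax":0,"ay":0,"az":-0.4},{"fingers":0.3,"x":-0.032,"y":0.011,"z":0.003,"ax":0,"ay":0,"az":-0.4},{"fingers":0.3,"x":-0.032,"y":0.011,"z":0.003,"ax":0,"ay":0,"az":-0.4},{"fingers":0.3,"x":-0.032,"y":0.011,"z":0.003,"ax":0,"ay":0,"az":-0.4},{"fingers":0.3,"x":-0.032,"y":0.011,"z":0.003,"ax":0,"ay":0,"az":-0.4},{"fingers":0.3,"x":-0.032,"y":0.01,"z":0.003,"ax":0,"ay":0,"az":-0.4},{"fingers":0.3,"x":-0.032,"y":0.01,"z":0.003,"ax":0,"ay":0,"az":-0.4},{"fingers":0.3,"x":-0.032,"y":0.01,"z":0.003,"ax":0,"ay":0,"az":-0.5}]'

```text
clock: 13.75
tcp_pos: [0.5349, 0.0125, 0.1778]
orientation: [-2.07, -2.363, 0.0]
contact_force: [0.4, 1.3, 1.5]
grip_width: 0.0552
gripper_force: 0.0
```

Call:
arm_command --rows '[{"fingers":0.3,"x":-0.032,"y":0.01,"z":0.003,"ax":0,"ay":0,"az":-0.5},{"fingers":0.3,"x":-0.032,"y":0.009,"z":0.003,"ax":0,"ay":0,"az":-0.5},{"fingers":0.3,"x":0,"y":0,"z":0,"ax":0,"ay":0,"az":0},{"fingers":0.3,"x":0,"y":0,"z":0,"ax":0,"ay":0,"az":0}]'

```text
clock: 14.08
tcp_pos: [0.5622, -0.0492, 0.1718]
orientation: [2.055, 2.376, -0.002]
contact_force: [0.8, 0.6, 0.0]
grip_width: 0.0555
gripper_force: 0.0
```

```bash
python3 -c "
from h import *
plan(.5645,-.043,.09,8.5,step=.025)
"
```

```text
t 14.08 tcp [ 0.5622 -0.0492  0.1718] 
M [[-0.144, 0.99, -0.001], [0.99, 0.144, -0.001], [-0.001, -0.001, -1.0]] w 0.0555 F [0.8 0.6 0. ]
n 4 dhead 0.2 tilt [-0.05  0.05  0.  ]
[0.0015, 0.0008, 0.0204, np.float64(-0.06)]
[0.0015, 0.0008, 0.0204, np.float64(-0.06)]
[0.0015, 0.0008, 0.0204, np.float64(-0.06)]
[0.0015, 0.0008, 0.0204, np.float64(-0.06)]
```

Call:
arm_command --rows '[{"fingers":0.3,"x":0.0015,"y":0.001,"z":0.02,"ax":0,"ay":0,"az":0},{"fingers":0.3,"x":0.0015,"y":0.001,"z":0.02,"ax":0,"ay":0,"az":0},{"fingers":0.3,"x":0.0015,"y":0.001,"z":0.02,"ax":0,"ay":0,"az":0},{"fingers":0.3,"x":0.0015,"y":0,"z":0.02,"ax":0,"ay":0,"az":0},{"fingers":0.3,"x":0,"y":0,"z":0,"ax":0,"ay":0,"az":0},{"fingers":-1,"x":0,"y":0,"z":0,"ax":0,"ay":0,"az":0},{"fingers":-1,"x":0,"y":0,"z":0,"ax":0,"ay":0,"az":0},{"fingers":-1,"x":0,"y":0,"z":0,"ax":0,"ay":0,"az":0},{"fingers":-1,"x":0,"y":0,"z":0,"ax":0,"ay":0,"az":0},{"fingers":-1,"x":0,"y":0,"z":0,"ax":0,"ay":0,"az":0}]'

```text
clock: 14.92
tcp_pos: [0.5651, -0.0403, 0.0936]
orientation: [2.05, 2.38, 0.003]
contact_force: [-1.8, 1.1, 7.0]
grip_width: 0.0129
gripper_force: 59.1
```

Call:
arm_command --rows '[{"fingers":-1,"x":0,"y":0,"z":-0.01,"ax":0,"ay":0,"az":0},{"fingers":-1,"x":0,"y":0,"z":-0.02,"ax":0,"ay":0,"az":0},{"fingers":-1,"x":0,"y":0,"z":-0.03,"ax":0,"ay":0,"az":0},{"fingers":-1,"x":0,"y":0,"z":-0.03,"ax":0,"ay":0,"az":0},{"fingers":-1,"x":0,"y":0,"z":-0.03,"ax":0,"ay":0,"az":0},{"fingers":-1,"x":0,"y":0,"z":-0.03,"ax":0,"ay":0,"az":0},{"fingers":-1,"x":0,"y":0,"z":-0.03,"ax":0,"ay":0,"az":0},{"fingers":-1,"x":0,"y":0,"z":-0.03,"ax":0,"ay":0,"az":0},{"fingers":-1,"x":0,"y":0,"z":-0.01,"ax":0,"ay":0,"az":0},{"fingers":-1,"x":0,"y":0,"z":0,"ax":0,"ay":0,"az":0}]'

```text
clock: 15.75
tcp_pos: [0.5654, -0.0407, 0.3149]
orientation: [2.048, 2.378, 0.006]
contact_force: [-0.2, -1.1, -5.2]
grip_width: 0.0129
gripper_force: 59.0
```

```bash
python3 -c "
from h import *
plan(.477,-.341,.315,4,step=.03)
"
```

```text
t 15.75 tcp [ 0.5654 -0.0407  0.3149] 
M [[-0.148, 0.989, 0.005], [0.989, 0.148, 0.001], [0.0, 0.005, -1.0]] w 0.0129 F [-0.2 -1.1 -5.2]
n 11 dhead -4.5 tilt [ 0.3  -0.01  0.  ]
[-0.0258, -0.012, -0.0, np.float64(0.41)]
[-0.0259, -0.0118, -0.0, np.float64(0.41)]
[-0.026, -0.0116, -0.0, np.float64(0.41)]
[-0.0261, -0.0114, -0.0, np.float64(0.41)]
[-0.0261, -0.0112, -0.0, np.float64(0.41)]
[-0.0262, -0.0111, -0.0, np.float64(0.41)]
[-0.0263, -0.0109, -0.0, np.float64(0.41)]
[-0.0264, -0.0107, -0.0, np.float64(0.41)]
[-0.0265, -0.0105, -0.0, np.float64(0.41)]
[-0.0265, -0.0103, -0.0, np.float64(0.41)]
[-0.0266, -0.0101, -0.0, np.float64(0.41)]
```

Call:
arm_command --rows '[{"fingers":-1,"x":-0.013,"y":-0.006,"z":0,"ax":0,"ay":0,"az":0.4},{"fingers":-1,"x":-0.026,"y":-0.012,"z":0,"ax":0,"ay":0,"az":0.4},{"fingers":-1,"x":-0.026,"y":-0.012,"z":0,"ax":0,"ay":0,"az":0.4},{"fingers":-1,"x":-0.026,"y":-0.011,"z":0,"ax":0,"ay":0,"az":0.4},{"fingers":-1,"x":-0.026,"y":-0.011,"z":0,"ax":0,"ay":0,"az":0.4},{"fingers":-1,"x":-0.026,"y":-0.011,"z":0,"ax":0,"ay":0,"az":0.4},{"fingers":-1,"x":-0.026,"y":-0.011,"z":0,"ax":0,"ay":0,"az":0.4},{"fingers":-1,"x":-0.026,"y":-0.011,"z":0,"ax":0,"ay":0,"az":0.4},{"fingers":-1,"x":-0.026,"y":-0.011,"z":0,"ax":0,"ay":0,"az":0.4},{"fingers":-1,"x":-0.026,"y":-0.01,"z":0,"ax":0,"ay":0,"az":0.4}]'

```text
clock: 16.58
tcp_pos: [0.485, -0.2992, 0.3095]
orientation: [-2.13, -2.303, 0.003]
contact_force: [0.8, 0.1, -4.8]
grip_width: 0.013
gripper_force: 59.0
```

Call:
arm_command --rows '[{"fingers":-1,"x":-0.026,"y":-0.01,"z":0,"ax":0,"ay":0,"az":0.4},{"fingers":-1,"x":-0.013,"y":-0.005,"z":0,"ax":0,"ay":0,"az":0},{"fingers":-1,"x":0,"y":0,"z":0,"ax":0,"ay":0,"az":0},{"fingers":-1,"x":0,"y":0,"z":0,"ax":0,"ay":0,"az":0}]'

```text
clock: 16.92
tcp_pos: [0.4735, -0.3387, 0.3098]
orientation: [-2.141, -2.294, 0.003]
contact_force: [-0.1, 0.7, -4.8]
grip_width: 0.013
gripper_force: 59.0
```

```bash
python3 -c "
from h import *
plan(.477,-.339,.315,4,n=1)
for n,(f,P,H,S,V,ws) in seg().items():
    x,y,z=[P[...,i] for i in range(3)]
    T(n+'green',P,ws&(H>40)&(H<90)&(S>90)&(y<-.2)&(z>.15))
    if n=='side': cv2.imwrite('pics/s4.png',f['frame'][180:420,180:500,::-1].repeat(2,0).repeat(2,1))
"
```

```text
t 16.92 tcp [ 0.4735 -0.3387  0.3098] 
M [[-0.069, 0.998, -0.004], [0.998, 0.069, 0.001], [0.002, -0.004, -1.0]] w 0.013 F [-0.1  0.7 -4.8]
n 1 dhead 0.1 tilt [-0.24 -0.09  0.  ]
[-0.0005, 0.0035, -0.0052, np.float64(-0.06)]
topgreen 0.4562 -0.2767 40 123 20.14 261 [454. 284.]
sidegreen 0.4755 -0.3474 40 68 4.51 818 [271. 309.]
```

View pics/s4.png

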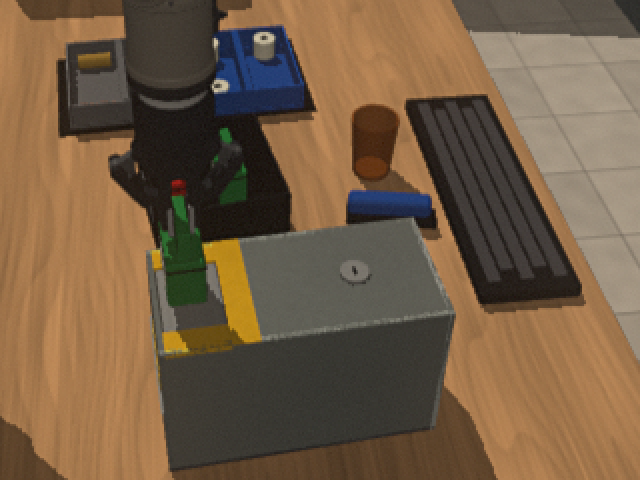

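The green cassette hangs over the flap at crop (185,280), upright and clear of the walls. I lower it in and release.

Call:
arm_command --rows '[{"fingers":-1,"x":0.001,"y":0.003,"z":0.005,"ax":0,"ay":0,"az":0},{"fingers":-1,"x":0,"y":0,"z":0.01,"ax":0,"ay":0,"az":0},{"fingers":-1,"x":0,"y":0,"z":0.01,"ax":0,"ay":0,"az":0},{"fingers":-1,"x":0,"y":0,"z":0.01,"ax":0,"ay":0,"az":0},{"fingers":-1,"x":0,"y":0,"z":0.01,"ax":0,"ay":0,"az":0},{"fingers":-1,"x":0,"y":0,"z":0.01,"ax":0,"ay":0,"az":0},{"fingers":-1,"x":0,"y":0,"z":0,"ax":0,"ay":0,"az":0}]'

```text
clock: 17.6
tcp_pos: [0.4769, -0.3362, 0.2545]
orientation: [-2.137, -2.296, 0.003]
contact_force: [-2.0, -0.7, -5.3]
grip_width: 0.0124
gripper_force: 59.0
```

Call:
arm_command --rows '[{"fingers":-1,"x":0,"y":0,"z":0.01,"ax":0,"ay":0,"az":0},{"fingers":-1,"x":0,"y":0,"z":0.01,"ax":0,"ay":0,"az":0},{"fingers":-1,"x":0,"y":0,"z":0.008,"ax":0,"ay":0,"az":0},{"fingers":-1,"x":0,"y":0,"z":0,"ax":0,"ay":0,"az":0}]'

```text
clock: 17.93
tcp_pos: [0.4776, -0.3361, 0.227]
orientation: [-2.138, -2.298, 0.002]
contact_force: [-1.7, 0.9, -5.2]
grip_width: 0.0125
gripper_force: 58.9
```

Call:
arm_command --rows '[{"fingers":-1,"x":0,"y":0,"z":0.004,"ax":0,"ay":0,"az":0},{"fingers":-1,"x":0,"y":0,"z":0,"ax":0,"ay":0,"az":0},{"fingers":0.3,"x":0,"y":0,"z":0,"ax":0,"ay":0,"az":0},{"fingers":0.3,"x":0,"y":0,"z":0,"ax":0,"ay":0,"az":0},{"fingers":0.3,"x":0,"y":0,"z":0,"ax":0,"ay":0,"az":0},{"fingers":0.3,"x":0,"y":0,"z":0,"ax":0,"ay":0,"az":0},{"fingers":0.3,"x":0,"y":0,"z":-0.02,"ax":0,"ay":0,"az":0},{"fingers":0.3,"x":0,"y":0,"z":-0.03,"ax":0,"ay":0,"az":0},{"fingers":0.3,"x":0,"y":0,"z":-0.03,"ax":0,"ay":0,"az":0},{"fingers":0.3,"x":0,"y":0,"z":0,"ax":0,"ay":0,"az":0}]'

```text
clock: 18.77
tcp_pos: [0.4808, -0.3392, 0.3115]
orientation: [2.134, 2.292, 0.005]
contact_force: [0.1, -1.0, 0.8]
grip_width: 0.0553
gripper_force: 0.0
```

```bash
python3 -c "
from h import *
for n,(f,P,H,S,V,ws) in seg().items():
    x,y,z=[P[...,i] for i in range(3)]
    g=(H>40)&(H<90)&(S>90)&ws&(z>.06)
    T(n+'green box',P,g&(y<-.2)); T('green2',P,g&(abs(y)<.12)&(z>.08))
    T('red',P,((H<8)|(H>172))&(S>120)&ws&(z>.08)&(abs(y)<.12))
    T('greytray',P,ws&(S<90)&(V<200)&(abs(z-.048)<.006)&(y>.2)&(y<.45)&(x<.5))
    T('bluetray',P,ws&(H>100)&(H<130)&(S>120)&(abs(z-.048)<.006)&(y>.2)&(y<.45))
    if n=='side': cv2.imwrite('pics/s5.png',f['frame'][180:420,180:500,::-1].repeat(2,0).repeat(2,1))
plan(.551,.044,.25,8.5,step=.036)
"
```

```text
topgreen box none
green2 0.552 0.0445 15 60 8.33 122 [307. 270.]
red 0.4814 0.0321 15 60 7.58 123 [313. 294.]
greytray 0.3966 0.3207 180 192 3.59 688 [212. 330.]
bluetray 0.5986 0.3301 181 192 2.85 683 [210. 261.]
sidegreen box 0.5161 -0.3266 7 2 -18.83 4 [289. 266.]
green2 0.5503 0.0203 4 26 14.23 18 [294. 258.]
red 0.4727 -0.1089 6 10 -25.22 5 [268. 286.]
greytray 0.364 0.3128 104 197 2.51 202 [236. 219.]
bluetray 0.6215 0.3208 137 190 2.74 238 [309. 214.]
t 18.87 tcp [ 0.4794 -0.3374  0.3069] 
M [[-0.072, 0.997, 0.004], [0.997, 0.072, -0.001], [-0.001, 0.004, -1.0]] w 0.0556 F [ 0.1 -0.1 -0.3]
n 11 dhead 4.4 tilt [0.2  0.08 0.  ]
[0.0341, 0.009, 0.0052, np.float64(-0.4)]
[0.034, 0.0092, 0.0052, np.float64(-0.4)]
[0.034, 0.0095, 0.0052, np.float64(-0.4)]
[0.0339, 0.0097, 0.0052, np.float64(-0.4)]
[0.0338, 0.0099, 0.0052, np.float64(-0.4)]
[0.0338, 0.0102, 0.0052, np.float64(-0.4)]
[0.0337, 0.0104, 0.0052, np.float64(-0.4)]
[0.0336, 0.0106, 0.0052, np.float64(-0.4)]
[0.0336, 0.0109, 0.0052, np.float64(-0.4)]
[0.0335, 0.0111, 0.0052, np.float64(-0.4)]
[0.0334, 0.0113, 0.0052, np.float64(-0.4)]
```

View pics/s5.png

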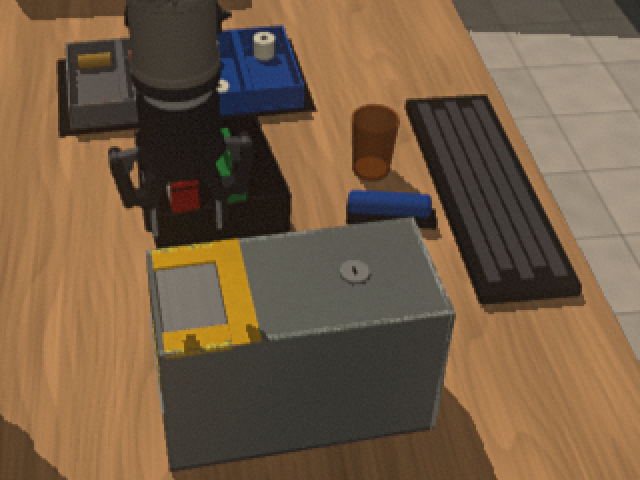

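The first cassette is in and the flap has shut level at crop (192,297). The second green is in the crate at crop (232,165).

Call:
arm_command --rows '[{"fingers":0.3,"x":0.034,"y":0.009,"z":0.01,"ax":0,"ay":0,"az":-0.4},{"fingers":0.3,"x":0.034,"y":0.009,"z":0.01,"ax":0,"ay":0,"az":-0.4},{"fingers":0.3,"x":0.034,"y":0.01,"z":0.01,"ax":0,"ay":0,"az":-0.4},{"fingers":0.3,"x":0.034,"y":0.01,"z":0.01,"ax":0,"ay":0,"az":-0.4},{"fingers":0.3,"x":0.034,"y":0.01,"z":0.01,"ax":0,"ay":0,"az":-0.4},{"fingers":0.3,"x":0.034,"y":0.01,"z":0.01,"ax":0,"ay":0,"az":-0.4},{"fingers":0.3,"x":0.034,"y":0.01,"z":0.01,"ax":0,"ay":0,"az":-0.4},{"fingers":0.3,"x":0.034,"y":0.011,"z":0.01,"ax":0,"ay":0,"az":-0.4},{"fingers":0.3,"x":0.034,"y":0.011,"z":0.01,"ax":0,"ay":0,"az":-0.4},{"fingers":0.3,"x":0.034,"y":0.011,"z":0.01,"ax":0,"ay":0,"az":-0.4}]'

```text
clock: 19.7
tcp_pos: [0.5432, 0.0137, 0.2039]
orientation: [-2.057, -2.373, 0.001]
contact_force: [0.5, -0.3, 0.3]
grip_width: 0.0553
gripper_force: 0.0
```

Call:
arm_command --rows '[{"fingers":0.3,"x":0.033,"y":0.011,"z":0.01,"ax":0,"ay":0,"az":-0.4},{"fingers":0.3,"x":0,"y":0,"z":0.01,"ax":0,"ay":0,"az":0},{"fingers":0.3,"x":0,"y":0,"z":0,"ax":0,"ay":0,"az":0},{"fingers":0.3,"x":0,"y":0,"z":0,"ax":0,"ay":0,"az":0}]'

```text
clock: 20.03
tcp_pos: [0.5491, 0.0455, 0.1842]
orientation: [-2.049, -2.38, 0.004]
contact_force: [0.0, 0.0, 0.4]
grip_width: 0.0551
gripper_force: 0.0
```

```bash
python3 -c "
from h import *
plan(.5515,.0435,.092,8.5,step=.025)
"
```

```text
t 20.03 tcp [0.5491 0.0455 0.1842] 
M [[-0.148, 0.989, -0.003], [0.989, 0.148, -0.001], [-0.001, -0.003, -1.0]] w 0.0551 F [0.  0.  0.4]
n 4 dhead -0.0 tilt [-0.15  0.05  0.  ]
[-0.0006, 0.0005, 0.0231, np.float64(0.01)]
[-0.0006, 0.0005, 0.0231, np.float64(0.01)]
[-0.0006, 0.0005, 0.0231, np.float64(0.01)]
[-0.0006, 0.0005, 0.0231, np.float64(0.01)]
```

Call:
arm_command --rows '[{"fingers":0.3,"x":-0.0005,"y":0.0005,"z":0.023,"ax":0,"ay":0,"az":0},{"fingers":0.3,"x":-0.0005,"y":0.0005,"z":0.023,"ax":0,"ay":0,"az":0},{"fingers":0.3,"x":-0.0005,"y":0.0005,"z":0.023,"ax":0,"ay":0,"az":0},{"fingers":0.3,"x":-0.0005,"y":0.0005,"z":0.022,"ax":0,"ay":0,"az":0},{"fingers":0.3,"x":0,"y":0,"z":0,"ax":0,"ay":0,"az":0},{"fingers":-1,"x":0,"y":0,"z":0,"ax":0,"ay":0,"az":0},{"fingers":-1,"x":0,"y":0,"z":0,"ax":0,"ay":0,"az":0},{"fingers":-1,"x":0,"y":0,"z":0,"ax":0,"ay":0,"az":0},{"fingers":-1,"x":0,"y":0,"z":0,"ax":0,"ay":0,"az":0},{"fingers":-1,"x":0,"y":0,"z":0,"ax":0,"ay":0,"az":0}]'

```text
clock: 20.87
tcp_pos: [0.5528, 0.044, 0.0959]
orientation: [2.05, 2.379, 0.002]
contact_force: [-2.3, -1.4, 5.2]
grip_width: 0.0129
gripper_force: 58.4
```

Call:
arm_command --rows '[{"fingers":-1,"x":0,"y":0,"z":-0.01,"ax":0,"ay":0,"az":0},{"fingers":-1,"x":0,"y":0,"z":-0.02,"ax":0,"ay":0,"az":0},{"fingers":-1,"x":0,"y":0,"z":-0.03,"ax":0,"ay":0,"az":0},{"fingers":-1,"x":0,"y":0,"z":-0.03,"ax":0,"ay":0,"az":0},{"fingers":-1,"x":0,"y":0,"z":-0.03,"ax":0,"ay":0,"az":0},{"fingers":-1,"x":0,"y":0,"z":-0.03,"ax":0,"ay":0,"az":0},{"fingers":-1,"x":0,"y":0,"z":-0.03,"ax":0,"ay":0,"az":0},{"fingers":-1,"x":0,"y":0,"z":-0.03,"ax":0,"ay":0,"az":0},{"fingers":-1,"x":0,"y":0,"z":-0.01,"ax":0,"ay":0,"az":0},{"fingers":-1,"x":0,"y":0,"z":0,"ax":0,"ay":0,"az":0}]'

```text
clock: 21.7
tcp_pos: [0.5536, 0.0443, 0.3173]
orientation: [2.048, 2.378, 0.008]
contact_force: [0.3, 0.1, -4.4]
grip_width: 0.013
gripper_force: 59.2
```

```bash
python3 -c "
from h import *
plan(.478,-.34,.315,4,step=.03)
"
```

```text
t 21.7 tcp [0.5536 0.0443 0.3173] 
M [[-0.148, 0.989, 0.005], [0.989, 0.148, 0.002], [0.001, 0.006, -1.0]] w 0.013 F [ 0.3  0.1 -4.4]
n 14 dhead -4.5 tilt [ 0.33 -0.07  0.  ]
[-0.0263, -0.0094, 0.0002, np.float64(0.32)]
[-0.0264, -0.0093, 0.0002, np.float64(0.32)]
[-0.0265, -0.0091, 0.0002, np.float64(0.32)]
[-0.0265, -0.009, 0.0002, np.float64(0.32)]
[-0.0266, -0.0088, 0.0002, np.float64(0.32)]
[-0.0266, -0.0087, 0.0002, np.float64(0.32)]
[-0.0267, -0.0085, 0.0002, np.float64(0.32)]
[-0.0267, -0.0084, 0.0002, np.float64(0.32)]
[-0.0267, -0.0082, 0.0002, np.float64(0.32)]
[-0.0268, -0.0081, 0.0002, np.float64(0.32)]
[-0.0268, -0.0079, 0.0002, np.float64(0.32)]
[-0.0269, -0.0078, 0.0002, np.float64(0.32)]
[-0.0269, -0.0076, 0.0002, np.float64(0.32)]
[-0.027, -0.0075, 0.0002, np.float64(0.32)]
```

Call:
arm_command --rows '[{"fingers":-1,"x":-0.013,"y":-0.005,"z":0,"ax":0,"ay":0,"az":0.3},{"fingers":-1,"x":-0.026,"y":-0.009,"z":0,"ax":0,"ay":0,"az":0.3},{"fingers":-1,"x":-0.026,"y":-0.009,"z":0,"ax":0,"ay":0,"az":0.3},{"fingers":-1,"x":-0.026,"y":-0.009,"z":0,"ax":0,"ay":0,"az":0.3},{"fingers":-1,"x":-0.027,"y":-0.009,"z":0,"ax":0,"ay":0,"az":0.3},{"fingers":-1,"x":-0.027,"y":-0.009,"z":0,"ax":0,"ay":0,"az":0.3},{"fingers":-1,"x":-0.027,"y":-0.008,"z":0,"ax":0,"ay":0,"az":0.4},{"fingers":-1,"x":-0.027,"y":-0.008,"z":0,"ax":0,"ay":0,"az":0.4},{"fingers":-1,"x":-0.027,"y":-0.008,"z":0,"ax":0,"ay":0,"az":0.4},{"fingers":-1,"x":-0.027,"y":-0.008,"z":0,"ax":0,"ay":0,"az":0.4}]'

```text
clock: 22.53
tcp_pos: [0.4997, -0.2182, 0.3117]
orientation: [-2.119, -2.315, 0.004]
contact_force: [0.5, -0.8, -4.5]
grip_width: 0.0129
gripper_force: 59.2
```

Call:
arm_command --rows '[{"fingers":-1,"x":-0.027,"y":-0.008,"z":0,"ax":0,"ay":0,"az":0.4},{"fingers":-1,"x":-0.027,"y":-0.008,"z":0,"ax":0,"ay":0,"az":0.4},{"fingers":-1,"x":-0.027,"y":-0.008,"z":0,"ax":0,"ay":0,"az":0.3},{"fingers":-1,"x":-0.027,"y":-0.007,"z":0,"ax":0,"ay":0,"az":0},{"fingers":-1,"x":-0.013,"y":-0.004,"z":0,"ax":0,"ay":0,"az":0},{"fingers":-1,"x":0,"y":0,"z":0,"ax":0,"ay":0,"az":0},{"fingers":-1,"x":0,"y":0,"z":0,"ax":0,"ay":0,"az":0}]'

```text
clock: 23.12
tcp_pos: [0.4746, -0.3407, 0.312]
orientation: [-2.143, -2.292, 0.003]
contact_force: [-0.7, 1.1, -5.1]
grip_width: 0.0132
gripper_force: 59.2
```

```bash
python3 -c "
from h import *
plan(.478,-.338,.315,4,n=1)
for n,(f,P,H,S,V,ws) in seg().items():
    x,y,z=[P[...,i] for i in range(3)]
    T(n+'green',P,ws&(H>40)&(H<90)&(S>90)&(y<-.2)&(z>.15))
"
```

```text
t 23.12 tcp [ 0.4746 -0.3407  0.312 ] 
M [[-0.067, 0.998, -0.004], [0.998, 0.067, 0.001], [0.002, -0.004, -1.0]] w 0.0132 F [-0.7  1.1 -5.1]
n 1 dhead 0.1 tilt [-0.22 -0.1   0.  ]
[0.0024, 0.0036, -0.003, np.float64(-0.14)]
topgreen 0.4591 -0.2789 40 124 19.05 281 [454. 283.]
sidegreen 0.4764 -0.3469 40 65 3.64 798 [272. 309.]
```

Call:
arm_command --rows '[{"fingers":-1,"x":0.002,"y":0.003,"z":0.005,"ax":0,"ay":0,"az":0},{"fingers":-1,"x":0,"y":0,"z":0.01,"ax":0,"ay":0,"az":0},{"fingers":-1,"x":0,"y":0,"z":0.01,"ax":0,"ay":0,"az":0},{"fingers":-1,"x":0,"y":0,"z":0.01,"ax":0,"ay":0,"az":0},{"fingers":-1,"x":0,"y":0,"z":0.01,"ax":0,"ay":0,"az":0},{"fingers":-1,"x":0,"y":0,"z":0.01,"ax":0,"ay":0,"az":0},{"fingers":-1,"x":0,"y":0,"z":0.01,"ax":0,"ay":0,"az":0},{"fingers":-1,"x":0,"y":0,"z":0.01,"ax":0,"ay":0,"az":0},{"fingers":-1,"x":0,"y":0,"z":0.01,"ax":0,"ay":0,"az":0},{"fingers":-1,"x":0,"y":0,"z":0,"ax":0,"ay":0,"az":0}]'

```text
clock: 24.05
tcp_pos: [0.4782, -0.3371, 0.2266]
orientation: [-2.139, -2.295, 0.002]
contact_force: [-2.0, -0.5, -4.7]
grip_width: 0.0127
gripper_force: 59.1
```

Call:
arm_command --rows '[{"fingers":-1,"x":0,"y":0,"z":0.003,"ax":0,"ay":0,"az":0},{"fingers":-1,"x":0,"y":0,"z":0,"ax":0,"ay":0,"az":0},{"fingers":0.3,"x":0,"y":0,"z":0,"ax":0,"ay":0,"az":0},{"fingers":0.3,"x":0,"y":0,"z":0,"ax":0,"ay":0,"az":0},{"fingers":0.3,"x":0,"y":0,"z":0,"ax":0,"ay":0,"az":0},{"fingers":0.3,"x":0,"y":0,"z":0,"ax":0,"ay":0,"az":0},{"fingers":0.3,"x":0,"y":0,"z":-0.02,"ax":0,"ay":0,"az":0},{"fingers":0.3,"x":0,"y":0,"z":-0.03,"ax":0,"ay":0,"az":0},{"fingers":0.3,"x":0,"y":0,"z":-0.03,"ax":0,"ay":0,"az":0},{"fingers":0.3,"x":0,"y":0,"z":0,"ax":0,"ay":0,"az":0}]'

```text
clock: 24.88
tcp_pos: [0.4817, -0.3404, 0.3126]
orientation: [2.136, 2.29, 0.005]
contact_force: [-0.3, -0.1, 0.4]
grip_width: 0.0554
gripper_force: 0.0
```

```bash
cat > tr.py <<'E'
from h import *
def trays():
  for n,(f,P,H,S,V,ws) in seg().items():
    x,y,z=[P[...,i] for i in range(3)]
    g=(H>40)&(H<90)&(S>90)&ws&(z>.06)
    T(n+'green any',P,g)
    T('red',P,((H<8)|(H>172))&(S>120)&ws&(z>.08)&(abs(y)<.12))
    T('greytray',P,ws&(S<90)&(V<200)&(abs(z-.048)<.006)&(y>.16)&(y<.47)&(x<.52))
    T('bluetray',P,ws&(H>100)&(H<130)&(S>120)&(abs(z-.048)<.006)&(y>.16)&(y<.47))
    T('flapz',P,ws&(abs(x-.475)<.02)&(abs(y+.341)<.025)); print(np.nanmedian(z[(abs(x-.46)<.01)&(abs(y+.341)<.025)]))
    T('crate rim',P,(abs(y+.007)<.14)&(abs(x-.522)<.14)&(abs(z-.104)<.008)&(S<90)&(V<90))
    cv2.imwrite('pics/%s_t.png'%n,f['frame'][:,:,::-1])
E
python3 -c "
from tr import *
trays()
plan(.3965,.3207,.25,3.5,step=.036)
"
```

```text
topgreen any 0.617 -0.0557 1 0 7.62 2 [341. 248.]
red 0.4814 0.0319 14 60 8.67 122 [313. 294.]
greytray 0.4314 0.3235 112 192 4.18 519 [212. 321.]
bluetray 0.5987 0.33 182 192 2.85 701 [210. 261.]
flapz 0.475 -0.3411 50 40 -0.61 565 [525. 253.]
0.6643267748868836
crate rim 0.437 -0.0215 15 179 12.61 124 [333. 309.]
sidegreen any 0.2664 -0.1544 0 0 0.0 1 [123.   8.]
red 0.4734 -0.1079 10 3 3.29 5 [268. 286.]
greytray 0.3763 0.3141 82 196 3.39 182 [238. 218.]
bluetray 0.6265 0.3231 129 197 1.24 249 [309. 214.]
flapz 0.4751 -0.341 40 50 0.6 476 [258. 120.]
0.4249864159834429
crate rim 0.5772 0.0622 50 75 5.64 49 [302. 240.]
t 24.98 tcp [ 0.4803 -0.3385  0.308 ] 
M [[-0.071, 0.998, 0.004], [0.998, 0.071, -0.001], [-0.001, 0.004, -1.0]] w 0.0557 F [-0.8 -0.2 -0.8]
n 19 dhead -0.5 tilt [0.21 0.08 0.  ]
[0.0349, -0.0019, 0.0031, np.float64(0.03)]
[0.0349, -0.002, 0.0031, np.float64(0.03)]
[0.0349, -0.002, 0.0031, np.float64(0.03)]
[0.0349, -0.002, 0.0031, np.float64(0.03)]
[0.0349, -0.002, 0.0031, np.float64(0.03)]
[0.0349, -0.002, 0.0031, np.float64(0.03)]
[0.0349, -0.0021, 0.0031, np.float64(0.03)]
[0.0349, -0.0021, 0.0031, np.float64(0.03)]
[0.0349, -0.0021, 0.0031, np.float64(0.03)]
[0.0349, -0.0021, 0.0031, np.float64(0.03)]
[0.0349, -0.0021, 0.0031, np.float64(0.03)]
[0.0349, -0.0021, 0.0031, np.float64(0.03)]
[0.0349, -0.0022, 0.0031, np.float64(0.03)]
[0.0349, -0.0022, 0.0031, np.float64(0.03)]
[0.0349, -0.0022, 0.0031, np.float64(0.03)]
[0.0349, -0.0022, 0.0031, np.float64(0.03)]
[0.0349, -0.0022, 0.0031, np.float64(0.03)]
[0.0349, -0.0022, 0.0031, np.float64(0.03)]
[0.0349, -0.0023, 0.0031, np.float64(0.03)]
```

Call:
arm_command --rows '[{"fingers":0.3,"x":0.034,"y":0.002,"z":0.003,"ax":0,"ay":0,"az":0},{"fingers":0.3,"x":0.034,"y":0.002,"z":0.003,"ax":0,"ay":0,"az":0},{"fingers":0.3,"x":0.034,"y":0.002,"z":0.003,"ax":0,"ay":0,"az":0},{"fingers":0.3,"x":0.034,"y":0.002,"z":0.003,"ax":0,"ay":0,"az":0},{"fingers":0.3,"x":0.034,"y":0.002,"z":0.003,"ax":0,"ay":0,"az":0},{"fingers":0.3,"x":0.034,"y":0.002,"z":0.003,"ax":0,"ay":0,"az":0},{"fingers":0.3,"x":0.034,"y":0.002,"z":0.003,"ax":0,"ay":0,"az":0},{"fingers":0.3,"x":0.034,"y":0.002,"z":0.003,"ax":0,"ay":0,"az":0},{"fingers":0.3,"x":0,"y":0,"z":0,"ax":0,"ay":0,"az":0},{"fingers":0.3,"x":0,"y":0,"z":0,"ax":0,"ay":0,"az":0}]'

```text
clock: 25.82
tcp_pos: [0.4758, -0.0633, 0.2813]
orientation: [-2.135, -2.303, 0.002]
contact_force: [0.8, -1.1, -0.3]
grip_width: 0.0557
gripper_force: 0.0
```

```bash
python3 -c "
from tr import *
trays()
plan(.3965,.3207,.25,3.5,step=.036)
"
```

```text
topgreen any 0.6131 -0.0233 0 0 0.0 1 [330. 249.]
red 0.4819 0.0321 15 60 8.57 123 [313. 294.]
greytray 0.3966 0.3208 180 192 3.66 720 [212. 331.]
bluetray 0.5984 0.3303 181 191 3.11 568 [209. 263.]
flapz 0.4749 -0.3409 40 50 0.17 290 [455. 286.]
0.19773805552131674
crate rim 0.4296 0.0235 5 93 8.97 68 [317. 312.]
sidegreen any 0.5145 -0.0665 0 0 13.23 2 [279. 182.]
red 0.4817 0.0355 17 83 4.53 107 [269. 257.]
greytray 0.3903 0.3143 163 194 3.16 225 [233. 223.]
bluetray 0.6019 0.3206 178 192 1.31 270 [306. 215.]
flapz 0.4751 -0.3409 40 50 0.49 333 [272. 327.]
0.19709802798947718
crate rim 0.5938 0.066 41 94 37.52 56 [302. 241.]
t 25.92 tcp [ 0.4759 -0.0662  0.2818] 
M [[-0.07, 0.998, -0.001], [0.998, 0.07, -0.0], [-0.0, -0.001, -1.0]] w 0.0552 F [-0.3 -0.5  0.2]
n 12 dhead -0.5 tilt [-0.05  0.02  0.  ]
[0.0326, -0.0044, 0.0027, np.float64(0.04)]
[0.0326, -0.0044, 0.0027, np.float64(0.04)]
[0.0326, -0.0044, 0.0027, np.float64(0.04)]
[0.0326, -0.0044, 0.0027, np.float64(0.04)]
[0.0326, -0.0044, 0.0027, np.float64(0.04)]
[0.0326, -0.0045, 0.0027, np.float64(0.04)]
[0.0326, -0.0045, 0.0027, np.float64(0.04)]
[0.0326, -0.0045, 0.0027, np.float64(0.04)]
[0.0326, -0.0045, 0.0027, np.float64(0.04)]
[0.0326, -0.0046, 0.0027, np.float64(0.04)]
[0.0326, -0.0046, 0.0027, np.float64(0.04)]
[0.0326, -0.0046, 0.0027, np.float64(0.04)]
```

View pics/top_t.png

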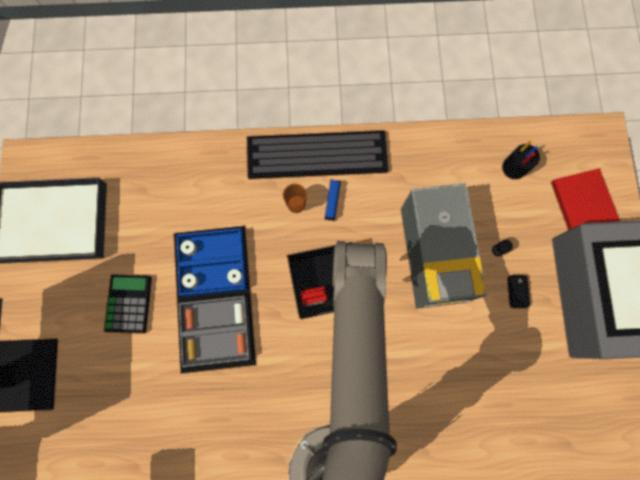

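Both greens are posted, the flap is shut, and the red stays in the crate at (313,294). The trays lie undisturbed at (210,263) and (216,331). Next I fetch the grey one.

Call:
arm_command --rows '[{"fingers":0.3,"x":0.033,"y":-0.004,"z":0.008,"ax":0,"ay":0,"az":0},{"fingers":0.3,"x":0.033,"y":-0.004,"z":0.008,"ax":0,"ay":0,"az":0},{"fingers":0.3,"x":0.033,"y":-0.004,"z":0.008,"ax":0,"ay":0,"az":0},{"fingers":0.3,"x":0.033,"y":-0.004,"z":0.008,"ax":0,"ay":0,"az":0},{"fingers":0.3,"x":0.033,"y":-0.004,"z":0.008,"ax":0,"ay":0,"az":0},{"fingers":0.3,"x":0.033,"y":-0.005,"z":0.008,"ax":0,"ay":0,"az":0},{"fingers":0.3,"x":0.033,"y":-0.005,"z":0.008,"ax":0,"ay":0,"az":0},{"fingers":0.3,"x":0.033,"y":-0.005,"z":0.008,"ax":0,"ay":0,"az":0},{"fingers":0.3,"x":0.033,"y":-0.005,"z":0.008,"ax":0,"ay":0,"az":0.2},{"fingers":0.3,"x":0.033,"y":-0.005,"z":0.008,"ax":0,"ay":0,"az":0.2}]'

```text
clock: 26.75
tcp_pos: [0.4089, 0.2605, 0.2019]
orientation: [2.154, 2.287, 0.0]
contact_force: [0.3, -0.2, 0.6]
grip_width: 0.0554
gripper_force: 0.0
```

Call:
arm_command --rows '[{"fingers":0.3,"x":0.032,"y":-0.005,"z":0.01,"ax":0,"ay":0,"az":0},{"fingers":0.3,"x":0.026,"y":-0.005,"z":0.02,"ax":0,"ay":0,"az":0},{"fingers":0.3,"x":0,"y":0,"z":0.03,"ax":0,"ay":0,"az":0},{"fingers":0.3,"x":0,"y":0,"z":0.03,"ax":0,"ay":0,"az":0},{"fingers":0.3,"x":0,"y":0,"z":0,"ax":0,"ay":0,"az":0},{"fingers":0.3,"x":0,"y":0,"z":0,"ax":0,"ay":0,"az":0}]'

```text
clock: 27.25
tcp_pos: [0.395, 0.3156, 0.1114]
orientation: [2.152, 2.287, -0.006]
contact_force: [0.1, 0.5, 0.0]
grip_width: 0.0557
gripper_force: 0.0
```

```bash
python3 -c "
from tr import *
plan(.3966,.3208,.034,3.6,step=.025)
trays()
"
```

```text
t 27.25 tcp [0.395  0.3156 0.1114] 
M [[-0.061, 0.998, -0.002], [0.998, 0.061, -0.003], [-0.003, -0.002, -1.0]] w 0.0557 F [0.1 0.5 0. ]
n 4 dhead 0.1 tilt [-0.12  0.19  0.  ]
[0.0013, 0.0005, 0.0194, np.float64(-0.03)]
[0.0013, 0.0005, 0.0194, np.float64(-0.03)]
[0.0013, 0.0005, 0.0194, np.float64(-0.03)]
[0.0013, 0.0005, 0.0194, np.float64(-0.03)]
topgreen any 0.6177 -0.0579 0 0 0.0 1 [342. 246.]
red 0.4815 0.0318 15 59 7.89 121 [313. 294.]
greytray 0.3601 0.269 101 93 4.23 216 [236. 336.]
bluetray 0.5984 0.3307 181 192 3.04 706 [210. 261.]
flapz 0.4755 -0.3413 49 40 -1.06 297 [455. 286.]
0.19801209431576694
crate rim 0.4329 0.0043 5 127 8.97 81 [324. 311.]
sidegreen any none
red 0.4816 0.0361 17 86 4.68 104 [269. 257.]
greytray 0.3984 0.3156 180 197 3.3 335 [240. 219.]
bluetray 0.6286 0.3255 124 193 2.28 247 [309. 213.]
flapz 0.475 -0.3411 40 50 0.26 325 [272. 327.]
0.19721809754579656
crate rim 0.5898 0.0872 26 46 -37.47 29 [303. 238.]
```

Call:
arm_command --rows '[{"fingers":0.3,"x":0.001,"y":0,"z":0.019,"ax":0,"ay":0,"az":0},{"fingers":0.3,"x":0.001,"y":0,"z":0.019,"ax":0,"ay":0,"az":0},{"fingers":0.3,"x":0.001,"y":0.001,"z":0.019,"ax":0,"ay":0,"az":0},{"fingers":0.3,"x":0.001,"y":0,"z":0.019,"ax":0,"ay":0,"az":0},{"fingers":0.3,"x":0,"y":0,"z":0,"ax":0,"ay":0,"az":0},{"fingers":-1,"x":0,"y":0,"z":0,"ax":0,"ay":0,"az":0},{"fingers":-1,"x":0,"y":0,"z":0,"ax":0,"ay":0,"az":0},{"fingers":-1,"x":0,"y":0,"z":0,"ax":0,"ay":0,"az":0},{"fingers":-1,"x":0,"y":0,"z":0,"ax":0,"ay":0,"az":0},{"fingers":-1,"x":0,"y":0,"z":0,"ax":0,"ay":0,"az":0}]'

```text
clock: 28.18
tcp_pos: [0.3965, 0.3225, 0.038]
orientation: [-2.15, -2.29, -0.005]
contact_force: [-0.7, -0.6, 7.0]
grip_width: 0.0111
gripper_force: 59.2
```

Call:
arm_command --rows '[{"fingers":-1,"x":0,"y":0,"z":-0.005,"ax":0,"ay":0,"az":0},{"fingers":-1,"x":0,"y":0,"z":-0.015,"ax":0,"ay":0,"az":0},{"fingers":-1,"x":0,"y":0,"z":-0.025,"ax":0,"ay":0,"az":0},{"fingers":-1,"x":0,"y":0,"z":-0.03,"ax":0,"ay":0,"az":0},{"fingers":-1,"x":0,"y":0,"z":-0.03,"ax":0,"ay":0,"az":0},{"fingers":-1,"x":0,"y":0,"z":-0.03,"ax":0,"ay":0,"az":0},{"fingers":-1,"x":0,"y":0,"z":-0.025,"ax":0,"ay":0,"az":0},{"fingers":-1,"x":0,"y":0,"z":-0.015,"ax":0,"ay":0,"az":0},{"fingers":-1,"x":0,"y":0,"z":0,"ax":0,"ay":0,"az":0},{"fingers":-1,"x":0,"y":0,"z":0,"ax":0,"ay":0,"az":0}]'

```text
clock: 29.02
tcp_pos: [0.3951, 0.3217, 0.2117]
orientation: [-2.149, -2.291, -0.002]
contact_force: [0.1, -1.0, -4.7]
grip_width: 0.0111
gripper_force: 59.1
```

```bash
python3 -c "
from tr import *
for n,(f,P,H,S,V,ws) in seg().items():
    x,y,z=[P[...,i] for i in range(3)]
    T(n+'red',P,((H<8)|(H>172))&(S>120)&ws&(z>.08)&(abs(y)<.12))
    m=(abs(y+.007)<.14)&(abs(x-.522)<.14)&(z>.09)&(z<.115)&(V<110)&(S<110)
    p=P[m][:,:2]; print('rimpts',len(p))
    if len(p)>50:
        print(cv2.minAreaRect((p*1000).astype(np.float32)))
    T('grey lifted',P,ws&(y>.16)&(S<90)&(V<200)&(z>.15)&(z<.22)&(x<.5))
plan(.523,-.004,.222,8.5,step=.025)
"
```

```text
topred 0.4813 0.032 15 60 7.82 121 [313. 294.]
rimpts 311
((521.483154296875, -5.442108154296875), (177.5107421875, 187.69256591796875), 9.003166198730469)
grey lifted 0.3963 0.3018 180 155 3.62 2298 [217. 323.]
sidered 0.4814 0.0374 15 86 8.71 105 [269. 257.]
rimpts 484
((523.4869384765625, -8.037506103515625), (179.57899475097656, 197.88172912597656), 8.828381538391113)
grey lifted 0.3975 0.3159 180 202 2.78 1807 [236. 179.]
t 29.12 tcp [0.3944 0.321  0.21  ] 
M [[-0.064, 0.998, -0.002], [0.998, 0.064, -0.002], [-0.002, -0.002, -1.0]] w 0.0106 F [-0.5  0.5 -3.9]
n 14 dhead 4.9 tilt [-0.12  0.1   0.  ]
[-0.0238, 0.0077, -0.0009, np.float64(-0.35)]
[-0.0238, 0.0076, -0.0009, np.float64(-0.35)]
[-0.0238, 0.0074, -0.0009, np.float64(-0.35)]
[-0.0239, 0.0073, -0.0009, np.float64(-0.35)]
[-0.0239, 0.0071, -0.0009, np.float64(-0.35)]
[-0.024, 0.007, -0.0009, np.float64(-0.35)]
[-0.024, 0.0068, -0.0009, np.float64(-0.35)]
[-0.0241, 0.0067, -0.0009, np.float64(-0.35)]
[-0.0241, 0.0065, -0.0009, np.float64(-0.35)]
[-0.0241, 0.0064, -0.0009, np.float64(-0.35)]
[-0.0242, 0.0062, -0.0009, np.float64(-0.35)]
[-0.0242, 0.0061, -0.0009, np.float64(-0.35)]
[-0.0242, 0.006, -0.0009, np.float64(-0.35)]
[-0.0243, 0.0058, -0.0009, np.float64(-0.35)]
```

Call:
arm_command --rows '[{"fingers":-1,"x":-0.012,"y":0.004,"z":0,"ax":0,"ay":0,"az":-0.4},{"fingers":-1,"x":-0.024,"y":0.008,"z":0,"ax":0,"ay":0,"az":-0.4},{"fingers":-1,"x":-0.024,"y":0.007,"z":0,"ax":0,"ay":0,"az":-0.4},{"fingers":-1,"x":-0.024,"y":0.007,"z":0,"ax":0,"ay":0,"az":-0.4},{"fingers":-1,"x":-0.024,"y":0.007,"z":0,"ax":0,"ay":0,"az":-0.4},{"fingers":-1,"x":-0.024,"y":0.007,"z":0,"ax":0,"ay":0,"az":-0.4},{"fingers":-1,"x":-0.024,"y":0.007,"z":0,"ax":0,"ay":0,"az":-0.4},{"fingers":-1,"x":-0.024,"y":0.007,"z":0,"ax":0,"ay":0,"az":-0.4},{"fingers":-1,"x":-0.024,"y":0.007,"z":0,"ax":0,"ay":0,"az":-0.4},{"fingers":-1,"x":-0.024,"y":0.006,"z":0,"ax":0,"ay":0,"az":-0.4}]'

```text
clock: 29.95
tcp_pos: [0.4833, 0.0997, 0.2096]
orientation: [-2.068, -2.364, 0.005]
contact_force: [-0.2, 0.6, -4.2]
grip_width: 0.0109
gripper_force: 58.9
```

Call:
arm_command --rows '[{"fingers":-1,"x":-0.024,"y":0.006,"z":0,"ax":0,"ay":0,"az":-0.4},{"fingers":-1,"x":-0.024,"y":0.006,"z":0,"ax":0,"ay":0,"az":-0.4},{"fingers":-1,"x":-0.024,"y":0.006,"z":0,"ax":0,"ay":0,"az":-0.2},{"fingers":-1,"x":-0.024,"y":0.006,"z":0,"ax":0,"ay":0,"az":0},{"fingers":-1,"x":-0.012,"y":0.003,"z":0,"ax":0,"ay":0,"az":0},{"fingers":-1,"x":0,"y":0,"z":0,"ax":0,"ay":0,"az":0},{"fingers":-1,"x":0,"y":0,"z":0,"ax":0,"ay":0,"az":0}]'

```text
clock: 30.53
tcp_pos: [0.5252, -0.0025, 0.2097]
orientation: [-2.049, -2.379, 0.004]
contact_force: [-1.1, 1.1, -4.4]
grip_width: 0.0113
gripper_force: 58.9
```

```bash
python3 -c "
from tr import *
plan(.522,-.005,.15,8.7,step=.015)
for n,(f,P,H,S,V,ws) in seg().items():
    x,y,z=[P[...,i] for i in range(3)]
    T(n+'grey held',P,ws&(abs(y)<.14)&(S<90)&(V<200)&(z>.13)&(z<.225)&(x<.7)&(x>.4))
    T('blue',P,ws&(H>100)&(H<130)&(S>120)&(abs(z-.048)<.006)&(y>.16)&(y<.47))
"
```

```text
t 30.53 tcp [ 0.5252 -0.0025  0.2097] 
M [[-0.148, 0.989, -0.003], [0.989, 0.148, -0.001], [-0.0, -0.003, -1.0]] w 0.0113 F [-1.1  1.1 -4.4]
n 4 dhead 0.2 tilt [-0.19  0.03  0.  ]
[-0.0005, -0.0009, 0.0149, np.float64(-0.05)]
[-0.0005, -0.0009, 0.0149, np.float64(-0.05)]
[-0.0005, -0.0009, 0.0149, np.float64(-0.05)]
[-0.0005, -0.0009, 0.0149, np.float64(-0.05)]
topgrey held 0.5359 -0.0749 181 52 6.17 754 [355. 272.]
blue 0.5991 0.3302 181 191 2.7 607 [210. 257.]
sidegrey held 0.5265 -0.0074 181 195 8.23 3025 [286. 239.]
blue 0.6849 0.3212 188 39 -8.44 79 [326. 214.]
```

Call:
arm_command --rows '[{"fingers":-1,"x":-0.001,"y":-0.003,"z":0.015,"ax":0,"ay":0,"az":-0.1},{"fingers":-1,"x":0,"y":0,"z":0.015,"ax":0,"ay":0,"az":-0.1},{"fingers":-1,"x":0,"y":0,"z":0.015,"ax":0,"ay":0,"az":0},{"fingers":-1,"x":0,"y":0,"z":0.012,"ax":0,"ay":0,"az":0},{"fingers":-1,"x":0,"y":0,"z":0.006,"ax":0,"ay":0,"az":0},{"fingers":-1,"x":0,"y":0,"z":0.004,"ax":0,"ay":0,"az":0},{"fingers":-1,"x":0,"y":0,"z":0,"ax":0,"ay":0,"az":0},{"fingers":-1,"x":0,"y":0,"z":0,"ax":0,"ay":0,"az":0}]'

```text
clock: 31.3
tcp_pos: [0.5236, -0.0028, 0.1446]
orientation: [2.043, 2.386, 0.001]
contact_force: [0.0, -0.4, -4.7]
grip_width: 0.0114
gripper_force: 58.8
```

Call:
arm_command --rows '[{"fingers":-1,"x":0,"y":0,"z":0.002,"ax":0,"ay":0,"az":0},{"fingers":-1,"x":0,"y":0,"z":0,"ax":0,"ay":0,"az":0}]'

```text
clock: 31.47
tcp_pos: [0.5237, -0.003, 0.1427]
orientation: [2.043, 2.386, 0.001]
contact_force: [-0.6, -0.4, -3.7]
grip_width: 0.0115
gripper_force: 58.9
```

Call:
arm_command --rows '[{"fingers":-1,"x":-0.001,"y":-0.001,"z":0.002,"ax":0,"ay":0,"az":0},{"fingers":-1,"x":0,"y":0,"z":0.002,"ax":0,"ay":0,"az":0},{"fingers":-1,"x":0,"y":0,"z":0,"ax":0,"ay":0,"az":0}]'

```text
clock: 31.72
tcp_pos: [0.5227, -0.0045, 0.139]
orientation: [-2.044, -2.385, -0.001]
contact_force: [-2.8, 0.5, 3.4]
grip_width: 0.011
gripper_force: 60.1
```

Contact. Release and lift.

Call:
arm_command --rows '[{"fingers":0.3,"x":0,"y":0,"z":0,"ax":0,"ay":0,"az":0},{"fingers":0.3,"x":0,"y":0,"z":0,"ax":0,"ay":0,"az":0},{"fingers":0.3,"x":0,"y":0,"z":0,"ax":0,"ay":0,"az":0},{"fingers":0.3,"x":0,"y":0,"z":-0.02,"ax":0,"ay":0,"az":0},{"fingers":0.3,"x":0,"y":0,"z":-0.03,"ax":0,"ay":0,"az":0},{"fingers":0.3,"x":0,"y":0,"z":-0.03,"ax":0,"ay":0,"az":0},{"fingers":0.3,"x":0,"y":0,"z":-0.02,"ax":0,"ay":0,"az":0},{"fingers":0.3,"x":0,"y":0,"z":0,"ax":0,"ay":0,"az":0},{"fingers":0.3,"x":0,"y":0,"z":0,"ax":0,"ay":0,"az":0}]'

```text
clock: 32.47
tcp_pos: [0.5234, -0.0041, 0.2394]
orientation: [2.042, 2.385, 0.004]
contact_force: [-0.9, -0.1, -0.9]
grip_width: 0.0556
gripper_force: 0.0
```

```bash
python3 -c "
from tr import *
plan(.5987,.330,.15,3.3,step=.036)
for n,(f,P,H,S,V,ws) in seg().items():
    x,y,z=[P[...,i] for i in range(3)]
    T(n+'grey',P,ws&(abs(y)<.14)&(S<90)&(V<200)&(z>.115)&(z<.158)&(x<.7)&(x>.4))
    T('blue',P,ws&(H>100)&(H<130)&(S>120)&(abs(z-.048)<.006)&(y>.16)&(y<.47))
"
```

```text
t 32.47 tcp [ 0.5234 -0.0041  0.2394] 
M [[-0.154, 0.988, 0.003], [0.988, 0.154, 0.001], [0.0, 0.003, -1.0]] w 0.0556 F [-0.9 -0.1 -0.9]
n 10 dhead -5.5 tilt [ 0.18 -0.03  0.  ]
[0.0319, 0.0126, 0.0089, np.float64(0.55)]
[0.032, 0.0123, 0.0089, np.float64(0.55)]
[0.0321, 0.012, 0.0089, np.float64(0.55)]
[0.0322, 0.0116, 0.0089, np.float64(0.55)]
[0.0323, 0.0113, 0.0089, np.float64(0.55)]
[0.0324, 0.011, 0.0089, np.float64(0.55)]
[0.0325, 0.0107, 0.0089, np.float64(0.55)]
[0.0326, 0.0104, 0.0089, np.float64(0.55)]
[0.0327, 0.0101, 0.0089, np.float64(0.55)]
[0.0328, 0.0098, 0.0089, np.float64(0.55)]
topgrey 0.5329 -0.0932 41 181 -1.54 274 [358. 275.]
blue 0.5984 0.3303 181 192 3.14 719 [210. 261.]
sidegrey 0.5243 -0.0105 180 199 8.66 1827 [286. 255.]
blue 0.6797 0.288 156 66 -25.79 84 [323. 217.]
```

Call:
arm_command --rows '[{"fingers":0.3,"x":0.032,"y":0.012,"z":0,"ax":0,"ay":0,"az":0.5},{"fingers":0.3,"x":0.032,"y":0.012,"z":0.006,"ax":0,"ay":0,"az":0.5},{"fingers":0.3,"x":0.032,"y":0.012,"z":0.01,"ax":0,"ay":0,"az":0.5},{"fingers":0.3,"x":0.032,"y":0.012,"z":0.01,"ax":0,"ay":0,"az":0.5},{"fingers":0.3,"x":0.032,"y":0.011,"z":0.01,"ax":0,"ay":0,"az":0.6},{"fingers":0.3,"x":0.032,"y":0.011,"z":0.01,"ax":0,"ay":0,"az":0.6},{"fingers":0.3,"x":0.033,"y":0.011,"z":0.01,"ax":0,"ay":0,"az":0.6},{"fingers":0.3,"x":0.033,"y":0.01,"z":0.01,"ax":0,"ay":0,"az":0.6},{"fingers":0.3,"x":0.033,"y":0.01,"z":0.01,"ax":0,"ay":0,"az":0.6},{"fingers":0.3,"x":0.033,"y":0.01,"z":0.01,"ax":0,"ay":0,"az":0.5}]'

```text
clock: 33.4
tcp_pos: [0.5957, 0.3314, 0.1496]
orientation: [-2.156, -2.284, 0.005]
contact_force: [0.7, 0.4, 1.9]
grip_width: 0.0554
gripper_force: 0.0
```

Call:
arm_command --rows '[{"fingers":0.3,"x":0,"y":0,"z":0.02,"ax":0,"ay":0,"az":0},{"fingers":0.3,"x":0,"y":0,"z":0.02,"ax":0,"ay":0,"az":0},{"fingers":0.3,"x":0,"y":0,"z":0,"ax":0,"ay":0,"az":0},{"fingers":0.3,"x":0,"y":0,"z":0,"ax":0,"ay":0,"az":0}]'

```text
clock: 33.73
tcp_pos: [0.5952, 0.329, 0.1099]
orientation: [-2.156, -2.284, 0.008]
contact_force: [0.6, -0.7, 0.5]
grip_width: 0.0555
gripper_force: 0.0
```

```bash
python3 -c "
from tr import *
plan(.5987,.330,.036,3.3,step=.025)
for n,(f,P,H,S,V,ws) in seg().items():
    x,y,z=[P[...,i] for i in range(3)]
    T(n+'grey',P,ws&(abs(y)<.14)&(S<90)&(V<200)&(z>.115)&(z<.158)&(x<.7)&(x>.4))
    T(n+'grey rim',P,ws&(abs(y)<.14)&(S<90)&(V<200)&(abs(z-.149)<.007)&(x<.7)&(x>.4))
    T('red',P,((H<8)|(H>172))&(S>120)&ws&(abs(y)<.12)); 
    T('blue',P,ws&(H>100)&(H<130)&(S>120)&(abs(z-.048)<.006)&(y>.16)&(y<.47))
"
```

```text
t 33.73 tcp [0.5952 0.329  0.1099] 
M [[-0.058, 0.998, -0.004], [0.998, 0.058, -0.003], [-0.003, -0.004, -1.0]] w 0.0555 F [ 0.6 -0.7  0.5]
n 3 dhead -0.0 tilt [-0.24  0.17  0.  ]
[0.0003, 0.0012, 0.0246, np.float64(0.0)]
[0.0003, 0.0012, 0.0246, np.float64(0.0)]
[0.0003, 0.0012, 0.0246, np.float64(0.0)]
topgrey 0.5234 -0.0063 181 189 9.06 1113 [328. 275.]
topgrey rim 0.5235 -0.0059 181 189 9.0 778 [327. 277.]
red 0.5154 -0.075 3 0 -5.66 2 [351. 278.]
blue 0.6001 0.2931 181 117 2.48 376 [228. 260.]
sidegrey 0.5238 -0.0096 180 200 9.0 1849 [286. 255.]
sidegrey rim 0.5239 -0.0089 180 199 9.0 703 [284. 251.]
red 0.5722 0.0724 0 0 0.0 1 [299. 233.]
blue 0.6 0.3272 18 179 0.66 114 [300. 209.]
```

Call:
arm_command --rows '[{"fingers":0.3,"x":0,"y":0.001,"z":0.019,"ax":0,"ay":0,"az":0},{"fingers":0.3,"x":0,"y":0.001,"z":0.019,"ax":0,"ay":0,"az":0},{"fingers":0.3,"x":0,"y":0.001,"z":0.019,"ax":0,"ay":0,"az":0},{"fingers":0.3,"x":0,"y":0,"z":0.017,"ax":0,"ay":0,"az":0},{"fingers":0.3,"x":0,"y":0,"z":0,"ax":0,"ay":0,"az":0},{"fingers":-1,"x":0,"y":0,"z":0,"ax":0,"ay":0,"az":0},{"fingers":-1,"x":0,"y":0,"z":0,"ax":0,"ay":0,"az":0},{"fingers":-1,"x":0,"y":0,"z":0,"ax":0,"ay":0,"az":0},{"fingers":-1,"x":0,"y":0,"z":0,"ax":0,"ay":0,"az":0},{"fingers":-1,"x":0,"y":0,"z":0,"ax":0,"ay":0,"az":0}]'

```text
clock: 34.67
tcp_pos: [0.6005, 0.3309, 0.0402]
orientation: [2.156, 2.285, 0.004]
contact_force: [-1.5, -0.7, 6.3]
grip_width: 0.0109
gripper_force: 61.0
```

Call:
arm_command --rows '[{"fingers":-1,"x":0,"y":0,"z":-0.005,"ax":0,"ay":0,"az":0},{"fingers":-1,"x":0,"y":0,"z":-0.015,"ax":0,"ay":0,"az":0},{"fingers":-1,"x":0,"y":0,"z":-0.025,"ax":0,"ay":0,"az":0},{"fingers":-1,"x":0,"y":0,"z":-0.035,"ax":0,"ay":0,"az":0},{"fingers":-1,"x":0,"y":0,"z":-0.035,"ax":0,"ay":0,"az":0},{"fingers":-1,"x":0,"y":0,"z":-0.035,"ax":0,"ay":0,"az":0},{"fingers":-1,"x":0,"y":0,"z":-0.035,"ax":0,"ay":0,"az":0},{"fingers":-1,"x":0,"y":0,"z":-0.025,"ax":0,"ay":0,"az":0},{"fingers":-1,"x":0,"y":0,"z":-0.015,"ax":0,"ay":0,"az":0},{"fingers":-1,"x":0,"y":0,"z":0,"ax":0,"ay":0,"az":0}]'

```text
clock: 35.5
tcp_pos: [0.6014, 0.3308, 0.2689]
orientation: [2.155, 2.283, 0.012]
contact_force: [0.7, 1.2, -3.1]
grip_width: 0.011
gripper_force: 59.6
```

```bash
python3 -c "
from tr import *
plan(.5235,-.005,.26,9,step=.025)
for n,(f,P,H,S,V,ws) in seg().items():
    x,y,z=[P[...,i] for i in range(3)]
    T(n+'blue held',P,ws&(H>100)&(H<130)&(S>120)&(z>.16)&(y>.16)&(y<.47))
    T(n+'grey rim',P,ws&(abs(y)<.14)&(S<90)&(V<200)&(abs(z-.149)<.007)&(x<.7)&(x>.4))
"
```

```text
t 35.5 tcp [0.6014 0.3308 0.2689] 
M [[-0.058, 0.998, 0.006], [0.998, 0.058, 0.004], [0.004, 0.007, -1.0]] w 0.011 F [ 0.7  1.2 -3.1]
n 14 dhead 5.7 tilt [ 0.38 -0.23  0.  ]
[-0.0236, -0.0069, 0.0006, np.float64(-0.41)]
[-0.0236, -0.0071, 0.0006, np.float64(-0.41)]
[-0.0235, -0.0073, 0.0006, np.float64(-0.41)]
[-0.0235, -0.0074, 0.0006, np.float64(-0.41)]
[-0.0234, -0.0076, 0.0006, np.float64(-0.41)]
[-0.0234, -0.0078, 0.0006, np.float64(-0.41)]
[-0.0233, -0.0079, 0.0006, np.float64(-0.41)]
[-0.0232, -0.0081, 0.0006, np.float64(-0.41)]
[-0.0232, -0.0083, 0.0006, np.float64(-0.41)]
[-0.0231, -0.0084, 0.0006, np.float64(-0.41)]
[-0.0231, -0.0086, 0.0006, np.float64(-0.41)]
[-0.023, -0.0088, 0.0006, np.float64(-0.41)]
[-0.0229, -0.0089, 0.0006, np.float64(-0.41)]
[-0.0229, -0.0091, 0.0006, np.float64(-0.41)]
topblue held 0.5732 0.2916 237 119 3.91 2566 [210. 242.]
topgrey rim 0.5231 -0.0058 180 190 8.75 779 [326. 277.]
sideblue held 0.6005 0.3256 179 202 3.71 1600 [303. 160.]
sidegrey rim 0.5242 -0.0085 181 199 8.88 704 [285. 250.]
```

Call:
arm_command --rows '[{"fingers":-1,"x":-0.012,"y":-0.004,"z":0,"ax":0,"ay":0,"az":-0.4},{"fingers":-1,"x":-0.024,"y":-0.007,"z":0,"ax":0,"ay":0,"az":-0.4},{"fingers":-1,"x":-0.024,"y":-0.007,"z":0,"ax":0,"ay":0,"az":-0.4},{"fingers":-1,"x":-0.023,"y":-0.007,"z":0,"ax":0,"ay":0,"az":-0.4},{"fingers":-1,"x":-0.023,"y":-0.008,"z":0,"ax":0,"ay":0,"az":-0.4},{"fingers":-1,"x":-0.023,"y":-0.008,"z":0,"ax":0,"ay":0,"az":-0.4},{"fingers":-1,"x":-0.023,"y":-0.008,"z":0,"ax":0,"ay":0,"az":-0.4},{"fingers":-1,"x":-0.023,"y":-0.008,"z":0,"ax":0,"ay":0,"az":-0.4},{"fingers":-1,"x":-0.023,"y":-0.008,"z":0,"ax":0,"ay":0,"az":-0.4},{"fingers":-1,"x":-0.023,"y":-0.008,"z":0,"ax":0,"ay":0,"az":-0.4}]'

```text
clock: 36.43
tcp_pos: [0.5449, 0.1012, 0.2615]
orientation: [-2.074, -2.358, 0.005]
contact_force: [0.6, -0.1, -2.8]
grip_width: 0.0107
gripper_force: 59.5
```

Call:
arm_command --rows '[{"fingers":-1,"x":-0.023,"y":-0.009,"z":0,"ax":0,"ay":0,"az":-0.5},{"fingers":-1,"x":-0.023,"y":-0.009,"z":0,"ax":0,"ay":0,"az":-0.5},{"fingers":-1,"x":-0.023,"y":-0.009,"z":0,"ax":0,"ay":0,"az":-0.5},{"fingers":-1,"x":-0.023,"y":-0.009,"z":0,"ax":0,"ay":0,"az":-0.2},{"fingers":-1,"x":-0.011,"y":-0.004,"z":0,"ax":0,"ay":0,"az":0},{"fingers":-1,"x":0,"y":0,"z":0,"ax":0,"ay":0,"az":0},{"fingers":-1,"x":0,"y":0,"z":0,"ax":0,"ay":0,"az":0}]'

```text
clock: 37.02
tcp_pos: [0.5212, -0.0045, 0.2624]
orientation: [-2.04, -2.387, 0.002]
contact_force: [0.5, 1.1, -3.2]
grip_width: 0.0111
gripper_force: 59.5
```

```bash
python3 -c "
from tr import *
plan(.5235,-.005,.198,8.9,step=.015)
for n,(f,P,H,S,V,ws) in seg().items():
    x,y,z=[P[...,i] for i in range(3)]
    T(n+'blue held',P,ws&(H>100)&(H<130)&(S>120)&(z>.16)&(abs(y)<.16))
    T(n+'grey rim',P,ws&(abs(y)<.14)&(S<90)&(V<200)&(abs(z-.149)<.007)&(x<.7)&(x>.4))
"
```

```text
t 37.02 tcp [ 0.5212 -0.0045  0.2624] 
M [[-0.156, 0.988, -0.002], [0.988, 0.156, 0.0], [0.0, -0.002, -1.0]] w 0.0111 F [ 0.5  1.1 -3.2]
n 5 dhead -0.0 tilt [-0.1  -0.02  0.  ]
[-0.0002, 0.0004, 0.0129, np.float64(0.01)]
[-0.0002, 0.0004, 0.0129, np.float64(0.01)]
[-0.0002, 0.0004, 0.0129, np.float64(0.01)]
[-0.0002, 0.0004, 0.0129, np.float64(0.01)]
[-0.0002, 0.0004, 0.0129, np.float64(0.01)]
topblue held 0.5155 -0.0888 61 206 -9.86 573 [358. 270.]
topgrey rim 0.4479 -0.0917 4 39 8.07 26 [359. 302.]
sideblue held 0.5227 -0.0075 181 197 9.49 2697 [286. 225.]
sidegrey rim 0.5233 -0.0117 179 192 8.53 436 [284. 261.]
```

Call:
arm_command --rows '[{"fingers":-1,"x":0,"y":0.001,"z":0.015,"ax":0,"ay":0,"az":0},{"fingers":-1,"x":0,"y":0,"z":0.015,"ax":0,"ay":0,"az":0},{"fingers":-1,"x":0,"y":0,"z":0.015,"ax":0,"ay":0,"az":0},{"fingers":-1,"x":0,"y":0,"z":0.015,"ax":0,"ay":0,"az":0},{"fingers":-1,"x":0,"y":0,"z":0.009,"ax":0,"ay":0,"az":0},{"fingers":-1,"x":0,"y":0,"z":0.003,"ax":0,"ay":0,"az":0},{"fingers":-1,"x":0,"y":0,"z":0,"ax":0,"ay":0,"az":0},{"fingers":-1,"x":0,"y":0,"z":0,"ax":0,"ay":0,"az":0}]'

```text
clock: 37.78
tcp_pos: [0.5235, -0.0035, 0.1917]
orientation: [2.039, 2.39, 0.001]
contact_force: [0.0, 0.0, -3.2]
grip_width: 0.011
gripper_force: 59.4
```

Call:
arm_command --rows '[{"fingers":-1,"x":0,"y":0,"z":0.002,"ax":0,"ay":0,"az":0},{"fingers":-1,"x":0,"y":0,"z":0,"ax":0,"ay":0,"az":0}]'

```text
clock: 37.95
tcp_pos: [0.5235, -0.0037, 0.1898]
orientation: [2.039, 2.389, 0.002]
contact_force: [-0.7, -0.5, -3.6]
grip_width: 0.0114
gripper_force: 59.5
```

Call:
arm_command --rows '[{"fingers":-1,"x":-0.001,"y":0,"z":0.002,"ax":0,"ay":0,"az":0},{"fingers":-1,"x":0,"y":0,"z":0.002,"ax":0,"ay":0,"az":0},{"fingers":-1,"x":0,"y":0,"z":0,"ax":0,"ay":0,"az":0}]'

```text
clock: 38.2
tcp_pos: [0.5236, -0.005, 0.1862]
orientation: [2.04, 2.389, 0.002]
contact_force: [-3.4, -0.2, 5.1]
grip_width: 0.0107
gripper_force: 60.7
```

Call:
arm_command --rows '[{"fingers":0.3,"x":0,"y":0,"z":0,"ax":0,"ay":0,"az":0},{"fingers":0.3,"x":0,"y":0,"z":0,"ax":0,"ay":0,"az":0},{"fingers":0.3,"x":0,"y":0,"z":0,"ax":0,"ay":0,"az":0},{"fingers":0.3,"x":0,"y":0,"z":-0.02,"ax":0,"ay":0,"az":0},{"fingers":0.3,"x":0,"y":0,"z":-0.03,"ax":0,"ay":0,"az":0},{"fingers":0.3,"x":0,"y":0,"z":-0.03,"ax":0,"ay":0,"az":0},{"fingers":0.3,"x":0,"y":0,"z":-0.03,"ax":0,"ay":0,"az":0},{"fingers":0.3,"x":0,"y":0,"z":0,"ax":0,"ay":0,"az":0}]'

```text
clock: 38.87
tcp_pos: [0.5264, -0.0052, 0.301]
orientation: [2.036, 2.384, 0.012]
contact_force: [0.7, -0.3, -0.8]
grip_width: 0.0555
gripper_force: 0.0
```

Call:
arm_command --rows '[{"fingers":0.3,"x":0.03,"y":0,"z":0,"ax":0,"ay":0,"az":0},{"fingers":0.3,"x":0.035,"y":0,"z":0,"ax":0,"ay":0,"az":0},{"fingers":0.3,"x":0.035,"y":0,"z":0,"ax":0,"ay":0,"az":0},{"fingers":0.3,"x":0.035,"y":0,"z":0,"ax":0,"ay":0,"az":0},{"fingers":0.3,"x":0.035,"y":0,"z":0,"ax":0,"ay":0,"az":0},{"fingers":0.3,"x":0.035,"y":0,"z":0,"ax":0,"ay":0,"az":0},{"fingers":0.3,"x":0.03,"y":0,"z":0,"ax":0,"ay":0,"az":0},{"fingers":0.3,"x":0.01,"y":0,"z":0,"ax":0,"ay":0,"az":0},{"fingers":0.3,"x":0,"y":0,"z":0,"ax":0,"ay":0,"az":0},{"fingers":0.3,"x":0,"y":0,"z":0,"ax":0,"ay":0,"az":0}]'

```text
clock: 39.7
tcp_pos: [0.4848, 0.2365, 0.2949]
orientation: [2.039, 2.39, -0.001]
contact_force: [-0.0, -0.5, -0.1]
grip_width: 0.0558
gripper_force: 0.0
```

```bash
python3 -c "
from tr import *
st()
for n,(f,P,H,S,V,ws) in seg().items():
    x,y,z=[P[...,i] for i in range(3)]
    T(n+'blue',P,ws&(H>100)&(H<130)&(S>120)&(z>.13)&(abs(y)<.16))
    nr=(abs(y+.006)<.13)&(abs(x-.523)<.12)
    T(n+'grey side',P,nr&(S<90)&(V<200)&(z>.106)&(z<.146))
    T(n+'crate side',P,nr&(S<90)&(z>.03)&(z<.1))
    print('flap z',np.nanmedian(z[(abs(x-.46)<.01)&(abs(y+.341)<.025)]))
    cv2.imwrite('pics/%s_end.png'%n,f['frame'][:,:,::-1])
"
```

```text
t 39.7 tcp [0.4848 0.2365 0.2949] 
M [[-0.157, 0.988, -0.0], [0.988, 0.157, -0.001], [-0.001, -0.0, -1.0]] w 0.0558 F [-0.  -0.5 -0.1]
topblue 0.5225 -0.0071 177 185 8.82 3947 [327. 274.]
topgrey side 0.442 -0.0667 1 91 8.52 38 [349. 306.]
topcrate side 0.4358 -0.0342 2 52 8.57 25 [337. 310.]
flap z 0.19776375727847295
sideblue 0.5243 -0.0087 179 199 8.72 2923 [285. 245.]
sidegrey side 0.4884 -0.0665 128 253 -35.54 864 [287. 274.]
sidecrate side 0.5811 -0.094 88 10 8.57 200 [312. 288.]
flap z 0.19739094926500145
```

View pics/side_end.png

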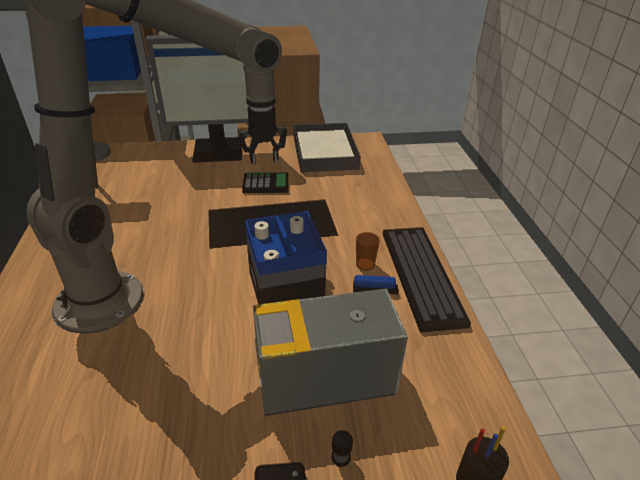

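The stack at (285,250) is square, grey then blue, with the flap shut and everything else where it was. I hand it in.

```bash
python3 -c "
from bench import r
print(r.hand_in())"
```

```text
the job is handed in; nothing more can be done
None
```

The job is handed in (no verdict came back): both green cassettes are in the drop box with the flap shut, the red one is in the crate, and the grey then blue trays are squarely back on it by the last camera check.

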